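Hang the rinsed brushes on the balance drying bar

TASK

Hang the two rinsed brushes from the trough on the two free outer pegs of the balance bar, pushed gently right back against the bar: first the wide brush on the side that rides high, then the narrow one on the other side, so that the bar ends level. Ease each brush's whole weight onto its peg before you let go, so that the bar never drops, springs or swings (it would flick water), and disturb nothing else.

Things in the scene. Friction and masses are not known exactly. Their poses are not given: they have to be found in the camera images.
- stand: Fixed beech stand of the drying rack. Origin on the table, straight below the bar's pivot; x points away from the robot, square to the bar, y along the bar to the robot's left. The pivot pin (along x) is 300 mm above the origin. Base board 22 mm thick, from x -30 to +130 mm, y +-130; the post (30 x 40 mm, 367 mm high) stands behind the bar, centred at x +95 mm.
- bar (a joint): Tilt of the balance bar about its pivot pin, rad: 0 level, positive when the left (+y) end is up. It turns freely with little drag; an iron weight under its middle, behind it, swings it back towards level. Weights are known only roughly, so how far it dips varies: pressed down at an outer peg it gives some 8 to 15 mm per newton. It starts tilted and at rest.
- pivot (a point): Middle of the bar, on the pivot pin; axes of the bar. The bar is a beech batten 400 mm long (y), 18 mm thick (x), 18 mm high. Four level dowel pegs, 8 mm thick, stick out 47 mm from its front face towards the robot (-x), each with an 11 mm ball at the tip, on the pivot's line, 80 and 170 mm to either side of it. The two outer pegs are free.
- peg_left (a point): Point on the axis of the left (+y) outer peg, 7 mm in front of the bar's front face: where the centre of a brush handle's thickness comes when the brush is right back against the bar. Axes turn with the bar: x along the peg into the bar, y along the bar to the left, z up. Moves with the bar.
- peg_right (a point): The same point on the right (-y) outer peg.
- wide: Wide flat brush to be hung, standing bristles down in one compartment of the trough, 225 mm tall, about 320 g. Origin at the centre of the bristle ends, z up along the handle, flat faces towards +-x, width along y. Dark bristles and steel ferrule 84 mm wide, 20 mm thick, up to 88 mm; beech handle 22 mm wide, and from 158 mm up a flat end 28 mm wide (y), 14 mm thick (x).
- wide_hole (a point): Centre of the wide brush's hanging hole, axes as the brush: eight-sided, 15 mm across, running along x, 185 mm above the brush's origin. Above the hole 32 mm of solid handle remain, to grip by its sides. On its peg the hole's top rests on the peg, so this point hangs 3.5 mm below the peg's axis.
- narrow: Narrow flat brush to be hung, the same in every way as the wide one but 46 mm wide at bristles and ferrule, about 180 g. Stands in the other compartment.
- narrow_hole (a point): Centre of the narrow brush's hanging hole, as for the wide one.
- hung_wide: A wide brush like the one to be hung, already hanging on one of the two inner pegs and making that side dip. Origin at the centre of its bristle ends.
- scraper: Light grey plastic ink scraper (20 g, 70 mm wide, 212 mm long, 3 to 6 mm thick) already hanging on the other inner peg, on the side that rides high. Origin at its lower end.
- trough: Fixed white enamelled rinsing trough, 56 mm (x) by 250 mm (y), 70 mm high, wall and floor 4 mm, split into two compartments at the middle. Origin at the centre of its underside.
- jar: Bystander: green glass jar with a steel lid, 68 mm across, 75 mm high.
- inkpot: Bystander: small amber ink bottle, 42 mm across, 62 mm high.
- tin: Bystander: flat metal tin, 68 x 107 mm, 24 mm high.
- tape: Bystander: roll of paper tape lying flat, 94 mm across, 24 mm high.
- bonefolder: Bystander: flat bone folder (cream, 147 x 22 mm, 5 mm thick) lying between the trough and the stand. Origin at its middle underside.
- dish: Bystander: small white bowl, 90 mm across, 30 mm high.

How it is judged:
On the way:
1. the wide brush hangs on an outer peg, pushed back against the bar and let go, the bar at rest, while the narrow brush still stands in the trough ((distance between wide_hole and peg_left below 0.01 m or distance between wide_hole and peg_right below 0.01 m) and contact force between the fingers and wide below 0.1 N and distance of narrow from where it was at the start of the episode below 0.04 m and velocity of joint bar between -0.1 and 0.1 rad/s), for 0.2 s.
At the end, for the whole second after the job is handed in: Both brushes hang on the two outer pegs, one each side, their holes within 10 mm of the marked home point (right back against the bar), let go; the bar is level within 0.06 rad and moves slower than 0.1 rad/s; the other wide brush and the scraper still hang on their pegs (((distance between wide_hole and peg_left below 0.01 m and distance between narrow_hole and peg_right below 0.01 m) or (distance between wide_hole and peg_right below 0.01 m and distance between narrow_hole and peg_left below 0.01 m)) and value of joint bar between -0.06 and 0.06 rad and velocity of joint bar between -0.1 and 0.1 rad/s and height (world z) of each of hung_wide, scraper above 0.08 m); the robot touches nothing.
It fails at once if once the work has begun (a brush has been taken from its place), the bar moves faster than 0.2 rad/s (dropped, sprung or swinging) (distance of any of wide, narrow from where it was at the start of the episode above 0.05 m and (velocity of joint bar above 0.2 rad/s or velocity of joint bar below -0.2 rad/s)).
It fails at once if the bar tips more than 0.22 rad (value of joint bar above 0.22 rad or value of joint bar below -0.22 rad).
It fails at once if a brush is pushed against the rack with more than 15 N (contact force between any of wide, narrow and stand above 15 N).
It fails at once if the robot pushes on the rack with more than 10 N (contact force between any of the arm, the fingers and stand above 10 N).
It fails at once if a bystander is moved more than 30 mm (distance of any of jar, inkpot, tin, tape, bonefolder, dish from where it was at the start of the episode above 0.03 m).
It also fails if it takes over 72 s, if anything falls off the work surface, if the arm or the gripper's body presses on something with over 40 N, if the wrist force passes 120 N, or if a joint passes its speed limit or range.

ROBOT

A 6-joint arm with a two-finger parallel gripper is mounted at the origin on the work surface. World frame = base frame: x ahead of the robot, y to its left, z up, the work surface at z = 0. Lengths are in m, angles in rad, forces in N, time in s.
With the tool pointing down it reaches from about 0.375 to 0.975 m from the base axis. Payload 3.8 kg.
Tool frame: the origin (TCP) lies on the centre line of the jaws, within the pads' length; the fingertips stand 8 mm ahead of it and the grasp point (between the pads) lies 11 mm behind it; z points along the fingers, y is the direction in which the jaws open and shut (so a half turn about z gives the same grasp; the last joint's range is limited). The gripper opens to 85 mm and grips with 20 to 120 N. Pads are 22 mm wide; open, the fingers measure 114 mm over their backs; the gripper's body (76 mm by 85 mm) begins 54 mm behind the grasp point. The pads swing forward as they close: fully open they stand 13 mm farther back than shut.
Start: joints at [-1.372, 0.264, 1.604, -0, 1.274, -0.037], TCP at [0.158, -0.656, 0.215] pointing down, gripper open.
Joint ranges: [-2.63, 2.63], [-0.94, 2.18], [0.31, 2.57], [-1.31, 4.45], [0, 2.66], [-2.55, 2.55]. Speed limits (rad/s): [2.57, 2.57, 3.14, 3.14, 3.14, 3.14].

INTERFACE

Orientations are given as a rotation vector (axis times angle).
In Python, from workcell import bot gives the robot as it stands.
- The arm moves only by the tool arm_command, never from a script. Its arguments are lists of equal length, an entry for each row: "slide": the shift along the tool's x, y, z in m, a list of three; "angular": the turn, a rotation vector about the tool's x, y, z in degrees, a list of three; "hand": the finger opening in m, from 0 to 0.0854. A call has exactly 8 rows; each row shifts and turns the pose as measured when the row begins, along the tool's axes as they then stand; what a row does not reach is not made up. A row lasts 1/10 s, in which the tool goes at most 50 mm and 8.59 degrees, less where a joint would pass 70% of its speed; a pose out of reach is approached as far as the arm can. A call is refused whole if a number of a shift passes 0.05 or a number of a turn 8.59, either way. A call with a gripper value outside its range is refused whole. The fingers move at their own pace and stop on an object; "squeeze" is the grip in N (left out, the last holds). Time passes only in rows, so rows that do not move let the fingers close, or fill a call up. It gives the time, the measured TCP pose, the force and the opening at its end, in the units of the state.
- bot.read_state(): the state, without advancing time (a new reading comes with each control period).
- bot.read_camera(name): name is "side" or "top"; returns the picture (384x512x3 uint8, red, green, blue); there is no depth.
- bot.get_calibration(name): a dict with "fx", "fy", "cx", "cy" (pixels), "R" (3x3) and "t" (3): a world point X has camera coordinates R X + t. Camera axes: x right, y down, z forward; pixel columns grow to the right and rows downward; lengths in m; the calibration is good to about 2 mm. A picture is of the moment at which its call begins. get_calibration takes no time and is no camera call.
- bot.finish_job(): hands the job in, once; it reports no verdict.
The state is a dict: "time": time; "q": joint angles; "joint_vel": joint speeds; "joint_torque": joint torques, N m; "tool_pos": TCP position; "tcp_rot": TCP orientation; "wrist_force": force on the tool from outside, world axes, zero at the start; "torque": the same for the moment, N m; "width": opening from 0.0 (shut) to 1.0 (fully open).
Only numpy, scipy, OpenCV 4.12 (cv2) and the standard library are available. Lean on these libraries where they do the work, as an engineer would, in place of code of your own. Each camera call takes 0.05 s, during which the arm holds its last target.

## Working session

There is one attempt and no reset: what is moved stays moved. The work goes in short steps, Python scripts to look and compute and a tool call to move; the robot and the scene stay as the last step left them, time stands still between calls to the robot, and variables do not carry over. Pictures are saved under pics/ and viewed, and the job is handed in when it is done.

Besides the shell and the picture viewer there is one more tool, called by a JSON object that holds its "method" and its "body", one argument or row to a line. arm_command: Moves the arm, as the interface text tells. Its arguments: {"type":"object","properties":{"slide":{"type":"array","items":{"type":"array","items":{"type":"number"}}},"angular":{"type":"array","items":{"type":"array","items":{"type":"number"}}},"hand":{"type":"array","items":{"type":"number"}},"squeeze":{"type":"number"}},"required":["slide","angular","hand"]}

```bash
mkdir -p pics; ls
python3 - <<'E'
from workcell import bot
import cv2,json
s=bot.read_state(); print(s)
for n in("side","top"):
    im=bot.read_camera(n); cv2.imwrite(f"pics/{n}0.png",im[:,:,::-1]); print(n,bot.get_calibration(n))
E
```

```text
pics
{'time': 0.0, 'q': array([-1.37190220e+00,  2.64743287e-01,  1.60536039e+00, -1.59140854e-05,
        1.27370662e+00, -3.68953753e-02]), 'joint_vel': array([ 3.88779990e-04,  9.93578017e-04, -3.88756366e-05,  2.42509534e-05,
       -1.78494061e-03, -4.21869265e-04]), 'joint_torque': array([-4.23477431e-04, -5.15107834e+01, -3.67316115e+01, -7.56588383e-05,
        1.29364451e-02, -2.58335041e-05]), 'tool_pos': array([ 0.15753222, -0.65557545,  0.21337607]), 'tcp_rot': array([-3.11759048e+00, -3.69267338e-01,  3.05451626e-04]), 'wrist_force': array([-1.03799672, -0.66771852,  0.02794741]), 'torque': array([ 0.02302216,  0.04220121, -0.0078661 ]), 'width': 0.9996091786173242}
side {'fx': 465.75857598771654, 'fy': 465.75857598771654, 'cx': 250.707968695686, 'cy': 185.0983576553842, 'R': array([[ 0.93540762, -0.35309281,  0.01838636],
       [-0.25197801, -0.70221032, -0.66588869],
       [ 0.24803161,  0.6182444 , -0.7458245 ]]), 't': array([-0.47148289,  0.26838952,  1.51334743])}
top {'fx': 384.81184680655406, 'fy': 384.81184680655406, 'cx': 265.2119896635507, 'cy': 187.6183472026317, 'R': array([[-0.02555356, -0.9996708 , -0.00230315],
       [-0.99011328,  0.02562698, -0.13790919],
       [ 0.13792281, -0.00124369, -0.9904422 ]]), 't': array([0.00203075, 0.50361055, 1.36080332])}
```

View pics/side0.png

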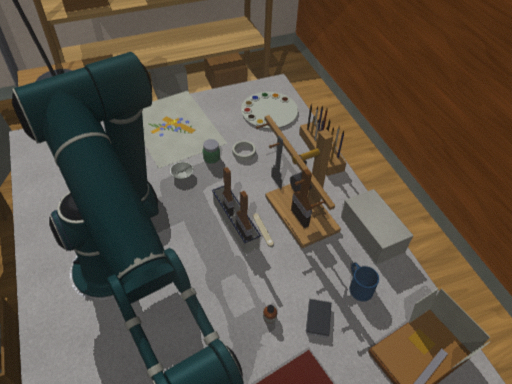

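View pics/top0.png

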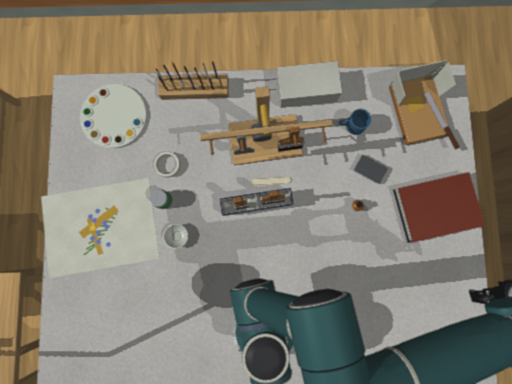

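The side view shows the trough near (238,212) with two brush handles, and the rack near (300,180) with its far (left) end up. The top view shows the trough at (257,202) and the bar from (202,138) to (370,121). I'll enlarge both.

Run:
```python
import cv2
a=cv2.imread("pics/side0.png"); b=cv2.imread("pics/top0.png")
cv2.imwrite("pics/sc1.png",cv2.resize(a[105:255,190:360],None,fx=4.6,fy=4,interpolation=cv2.INTER_CUBIC) if 0 else cv2.resize(a[105:250,195:345],None,fx=4,fy=4,interpolation=cv2.INTER_CUBIC))
cv2.imwrite("pics/tc1.png",cv2.resize(b[80:220,190:385],None,fx=4,fy=4,interpolation=cv2.INTER_CUBIC))
```

```text
(no output)
```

View pics/sc1.png

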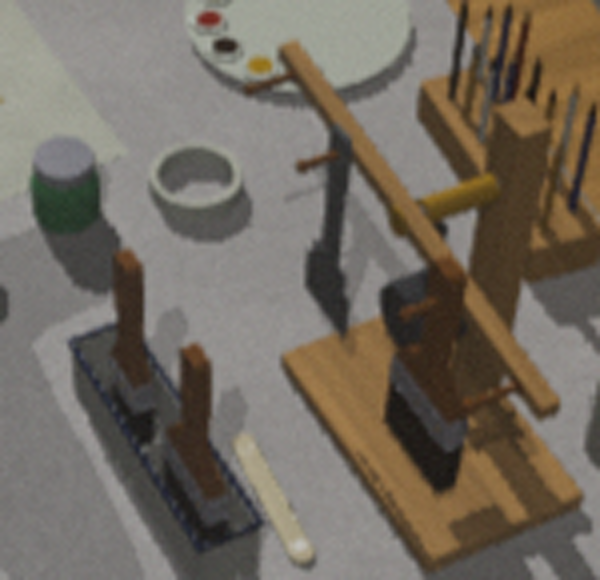

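View pics/tc1.png

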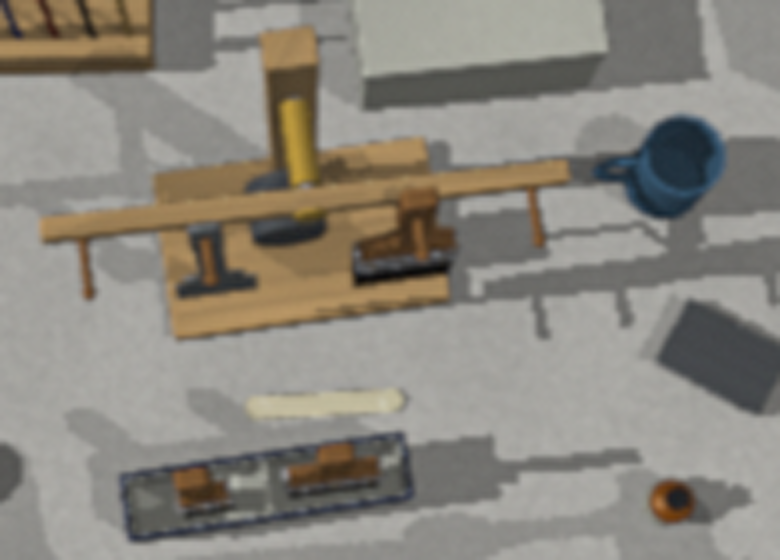

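```bash
cat > h.py <<'E'
import cv2,numpy as np
from scipy.optimize import least_squares
from workcell import bot
C={n:bot.get_calibration(n) for n in("side","top")}
def proj(n,X):
    c=C[n]; p=np.atleast_2d(X)@c["R"].T+c["t"]
    return np.c_[c["fx"]*p[:,0]/p[:,2]+c["cx"], c["fy"]*p[:,1]/p[:,2]+c["cy"]]
def tri(side,top):
    f=lambda X: np.r_[proj("side",X)[0]-side, proj("top",X)[0]-top]
    r=least_squares(f,[.5,0,.2]); return r.x,np.abs(r.fun).max()
def crop(src,out,x0,y0,w,h,s):
    a=cv2.imread(src) if isinstance(src,str) else src
    a=cv2.resize(a[y0:y0+h,x0:x0+w],None,fx=s,fy=s,interpolation=cv2.INTER_CUBIC)
    for i in range(0,w,10): cv2.line(a,(int((i+.5)*s),0),(int((i+.5)*s),6),(0,0,255),1); cv2.putText(a,str(x0+i),(int((i+.5)*s),16),0,.35,(0,0,255),1)
    for i in range(0,h,10): cv2.line(a,(0,int((i+.5)*s)),(6,int((i+.5)*s)),(0,0,255),1); cv2.putText(a,str(y0+i),(8,int((i+.5)*s)+4),0,.35,(0,0,255),1)
    cv2.imwrite(out,a)
E
python3 - <<'E'
from h import *
crop("pics/side0.png","pics/s_a.png",260,110,80,60,9)
crop("pics/side0.png","pics/s_b.png",280,155,80,60,9)
crop("pics/side0.png","pics/s_c.png",205,160,70,85,7)
crop("pics/top0.png","pics/t_a.png",195,85,90,60,8)
crop("pics/top0.png","pics/t_b.png",260,95,90,60,8)
crop("pics/top0.png","pics/t_c.png",215,170,90,50,8)
E
```

```text
(no output)
```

View pics/s_a.png

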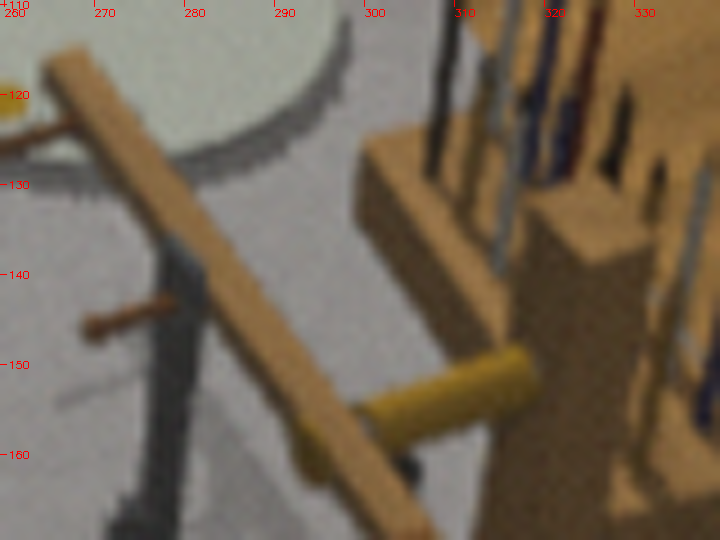

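View pics/s_b.png

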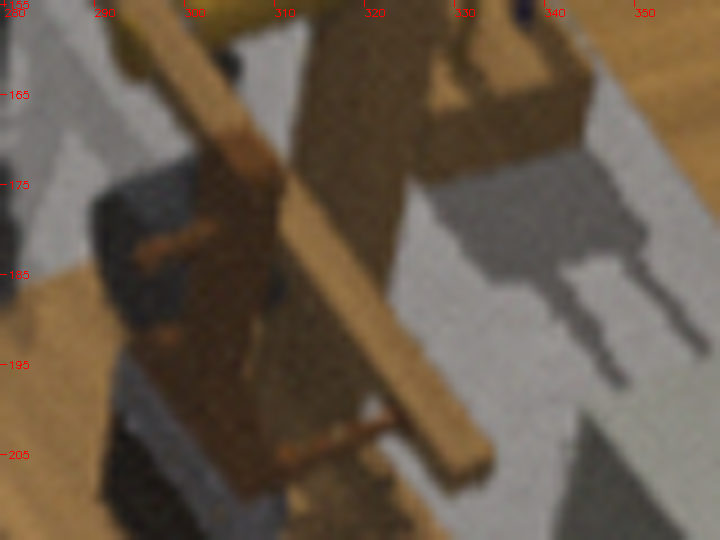

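View pics/s_c.png

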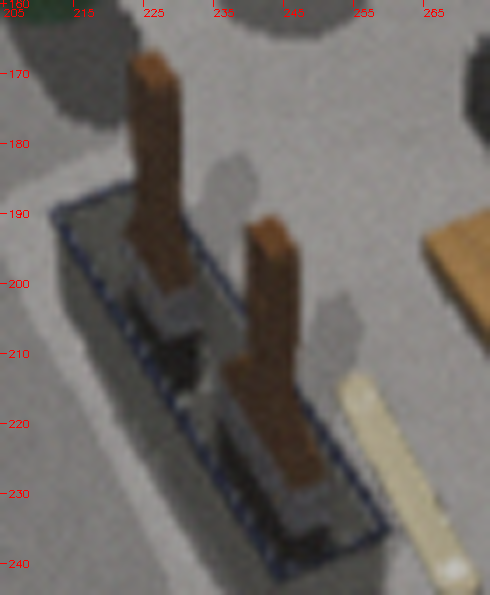

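View pics/t_a.png

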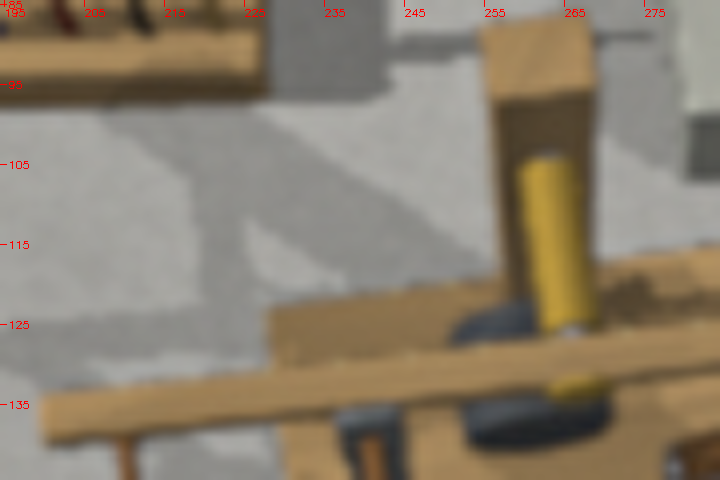

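View pics/t_b.png

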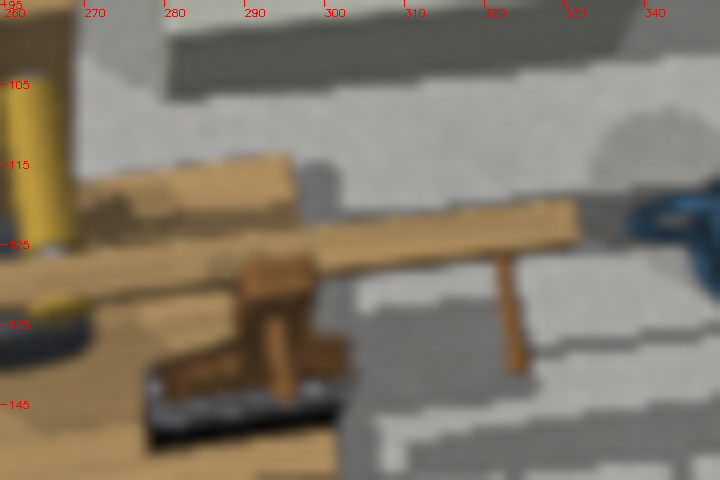

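View pics/t_c.png

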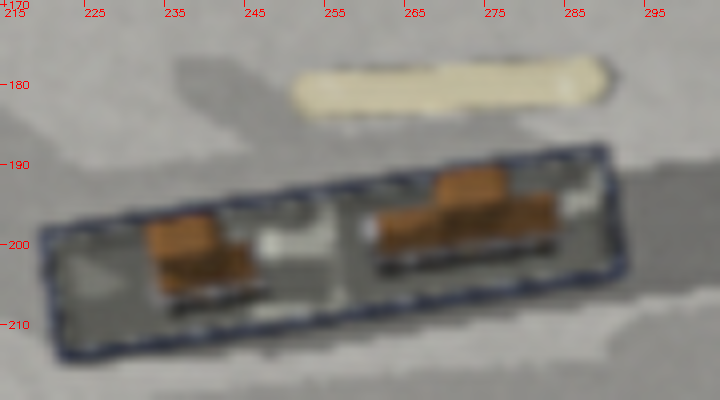

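Run:
```python
from h import *
for n in C: print(n,-C[n]["R"].T@C[n]["t"])
a=cv2.imread("pics/side0.png");b=cv2.imread("pics/top0.png")
crop(a,"pics/s_d.png",250,105,40,45,12)
crop(b,"pics/t_d.png",195,125,60,40,12)
```

```text
side [ 0.13329895 -0.91362989  1.316078  ]
top [ 0.31099756 -0.00918352  1.41725423]
```

View pics/s_d.png

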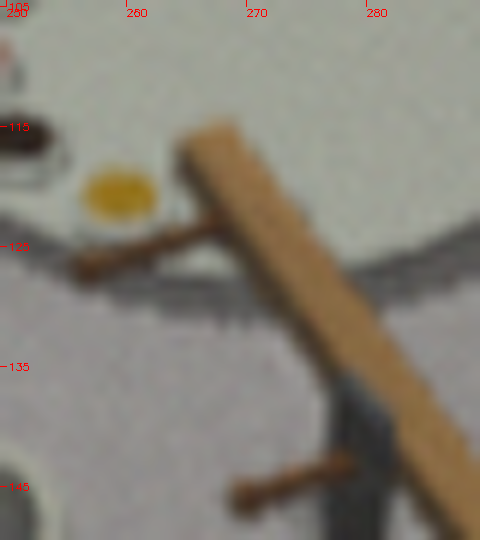

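View pics/t_d.png

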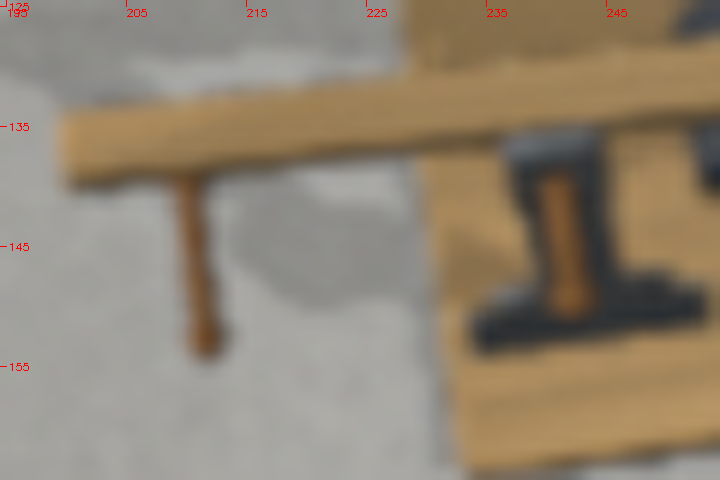

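```bash
cat > fit.py <<'E'
from h import *
def Rz(a): return np.array([[np.cos(a),-np.sin(a),0],[np.sin(a),np.cos(a),0],[0,0,1]])
def Rx(a): return np.array([[1,0,0],[0,np.cos(a),-np.sin(a)],[0,np.sin(a),np.cos(a)]])
def barpt(p,q):  # p=x,y,yaw,z,tilt
    return np.array([p[0],p[1],p[3]])+Rz(p[2])@Rx(p[4])@np.array(q)
def stpt(p,q): return np.array([p[0],p[1],0])+Rz(p[2])@np.array(q)
obs=[ # kind, pt, side, top
("tip",170,(256.8,126.75),(211.75,152.7)),("tip",80,(269.9,146.0),(242.25,149.9)),
("tip",-80,(295.6,183.4),(295.25,143.25)),("tip",-170,(311.2,205.4),(324.1,140.1)),
("bar",(-9,200,9),(264.75,117.0),None),("bar",(9,200,9),(268.9,114.7),(199.75,134.1)),("bar",(-9,200,-9),None,(200.5,140.1)),
("bar",(9,-200,9),(334.3,205.1),(331.6,119.5)),("bar",(-9,-200,9),(329.5,207.6),None),("bar",(-9,-200,-9),None,(332.1,125.1)),
("post",(110,20,367),None,(254.75,88)),("post",(110,-20,367),(331.9,136.2),(268.25,86.75)),("post",(80,-20,367),(325.3,138.6),(269.25,96)),("post",(80,20,367),(318.1,131.4),(256,97))]
def res(p):
    r=[]
    for k,q,s,t in obs:
        if k=="tip": X=barpt(p,[-.009-p[5],q/1000,0])
        elif k=="bar": X=barpt(p,np.array(q)/1000)
        else: X=stpt(p,np.array(q)/1000)
        if s: r.append(proj("side",X)[0]-s)
        if t: r.append(proj("top",X)[0]-t)
    return np.array(r)
if __name__=="__main__":
    for k,q,s,t in obs:
        if s and t: print(k,q,tri(s,t))
    f=least_squares(lambda p:res(p).ravel(),[.5,0,.07,.3,.1,.045],loss="soft_l1")
    print(f.x); print(np.round(res(f.x),1).tolist())
    J=f.jac; print("sd",np.sqrt(np.diag(np.linalg.inv(J.T@J)))*.5)
    p=f.x
    print("peg_left",barpt(p,[-.016,.17,0]),"peg_right",barpt(p,[-.016,-.17,0]))
    np.save("p.npy",p)
E
python3 fit.py
```

```text
tip 170 (array([0.5716297 , 0.14265244, 0.31916887]), np.float64(0.298921348189765))
tip 80 (array([0.58070439, 0.05385934, 0.30987068]), np.float64(0.5585980904269832))
tip -80 (array([ 0.60024485, -0.1042094 ,  0.29305303]), np.float64(0.2640924335161401))
tip -170 (array([ 0.60960331, -0.19210501,  0.28734445]), np.float64(0.40109335450918593))
bar (9, 200, 9) (array([0.62641454, 0.17601554, 0.32779146]), np.float64(0.4656547229225225))
bar (9, -200, 9) (array([ 0.67089921, -0.21681012,  0.29202312]), np.float64(0.12239405249833624))
post (110, -20, 367) (array([ 0.74791145, -0.02676774,  0.36959886]), np.float64(0.2793504580672561))
post (80, -20, 367) (array([ 0.7223472 , -0.02929262,  0.36898306]), np.float64(0.9159817138952917))
post (80, 20, 367) (array([0.71925594, 0.00886885, 0.36744924]), np.float64(0.3222208836187406))
[ 0.64070328 -0.01947471  0.10975246  0.30049009  0.08215224  0.04092837]
[[-0.2, 1.0], [-0.0, -0.2], [-0.2, 0.6], [-0.0, -0.8], [-0.4, -0.1], [0.1, -0.2], [-0.2, 0.6], [0.5, -0.4], [-1.1, -0.8], [-0.4, -0.1], [-0.8, -0.7], [-0.3, 0.9], [0.2, -0.1], [0.2, -0.4], [-0.3, -0.5], [-0.8, 1.5], [-0.2, -0.8], [0.9, 0.5], [0.2, -1.4], [-0.8, 1.1], [0.6, -0.7], [-0.7, 0.2], [-0.0, 0.2]]
sd [0.00057283 0.00043525 0.00305499 0.00102599 0.00610728 0.00081903]
peg_left [0.60624186 0.14718004 0.31444027] peg_right [ 0.64335723 -0.18963448  0.28653992]
```

Run:
```python
from h import *
a=cv2.imread("pics/side0.png");b=cv2.imread("pics/top0.png")
crop(a,"pics/s_e.png",215,160,40,45,14)
crop(b,"pics/t_e.png",225,180,65,35,12)
print(tri((226.6,169.8),(237.4,199)),tri((243.5,193.4),(273.5,193.0)))
```

```text
(array([0.44417045, 0.07643571, 0.22810809]), np.float64(0.34855616794158095)) (array([ 0.4605045 , -0.03635898,  0.22831287]), np.float64(0.48710281983531445))
```

View pics/s_e.png

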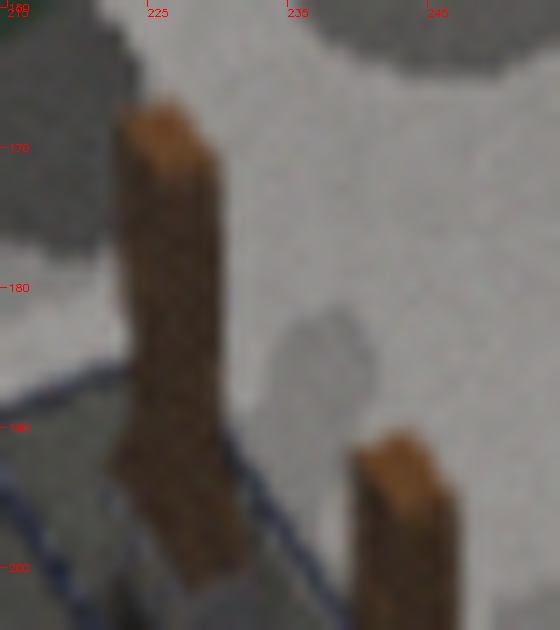

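View pics/t_e.png

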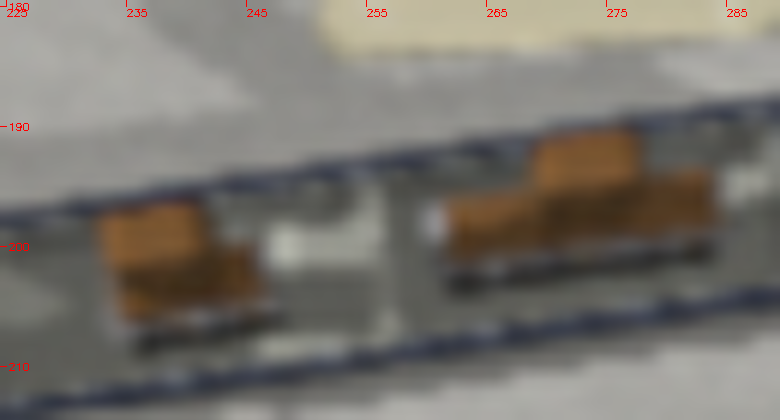

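```bash
cat > go.py <<'E'
import sys
from h import *
from scipy.spatial.transform import Rotation as R
def down(yaw): return R.from_euler('z',yaw)*R.from_euler('x',np.pi)
def st(): 
    s=bot.read_state(); return s,R.from_rotvec(s["tcp_rot"])
def to(x,y,z,yaw):
    s,r=st(); T=down(yaw)
    d=r.inv().apply(np.array([x,y,z])-s["tool_pos"]); w=(r.inv()*T).as_rotvec(degrees=True)
    print("t %.2f pos"%s["time"],s["tool_pos"].round(4),"F",s["wrist_force"].round(2),"w",round(s["width"],3)); print("slide mm",(d*1000).round(1),"ang deg",w.round(2))
if __name__=="__main__": to(*map(float,sys.argv[1:]))
E
python3 go.py .4605 -.0364 .30 .10
```

```text
t 0.10 pos [ 0.1576 -0.6556  0.2135] F [-0.52  0.34  0.18] w 0.999
slide mm [ 439.2 -531.5  -85.4] ang deg [-0.12  0.    7.78]
```

{"method": "arm_command", "body": {
  "slide": [
    [0.027, -0.033, -0.011],
    [0.027, -0.033, -0.011],
    [0.027, -0.033, -0.011],
    [0.027, -0.033, -0.011],
    [0.027, -0.033, -0.011],
    [0.027, -0.033, -0.011],
    [0.027, -0.033, -0.011],
    [0.027, -0.033, -0.011]
  ],
  "angular": [
    [0, 0, 1],
    [0, 0, 1],
    [0, 0, 1],
    [0, 0, 1],
    [0, 0, 1],
    [0, 0, 1],
    [0, 0, 1],
    [0, 0, 1]
  ],
  "hand": [0.06, 0.06, 0.06, 0.06, 0.06, 0.06, 0.06, 0.06],
  "squeeze": 40
}}

```text
time: 0.9
tool_pos: [0.3258, -0.3496, 0.2965]
tcp_rot: [-3.124, -0.126, 0.008]
wrist_force: [0.3, -0.8, -0.3]
width: 0.706
```

```bash
python3 go.py .4605 -.0364 .30 .10
```

```text
t 0.90 pos [ 0.3258 -0.3496  0.2965] F [ 0.28 -0.79 -0.25] w 0.706
slide mm [ 159.6 -301.3    0.5] ang deg [-0.88  0.24 -1.1 ]
```

{"method": "arm_command", "body": {
  "slide": [
    [0.022, -0.042, 0],
    [0.022, -0.042, 0],
    [0.022, -0.042, 0],
    [0.022, -0.042, 0],
    [0.022, -0.042, 0],
    [0.022, -0.042, 0],
    [0.015, -0.028, 0],
    [0.008, -0.015, 0]
  ],
  "angular": [
    [0, 0, 0],
    [0, 0, 0],
    [0, 0, 0],
    [0, 0, 0],
    [0, 0, -1],
    [0, 0, 0],
    [0, 0, 0],
    [0, 0, 0]
  ],
  "hand": [0.06, 0.06, 0.06, 0.06, 0.06, 0.06, 0.06, 0.06]
}}

```text
time: 1.7
tool_pos: [0.4584, -0.0268, 0.3005]
tcp_rot: [-3.124, -0.157, 0.002]
wrist_force: [-0.4, -0.7, 0.5]
width: 0.703
```

```bash
python3 go.py .4605 -.0364 .30 .10
```

```text
t 1.70 pos [ 0.4584 -0.0268  0.3005] F [-0.41 -0.66  0.5 ] w 0.703
slide mm [1.2 9.7 0.3] ang deg [-0.81  0.05  0.02]
```

{"method": "arm_command", "body": {
  "slide": [
    [0.001, 0.006, 0.005],
    [0.0005, 0.004, 0.02],
    [0, 0, 0.02],
    [0, 0, 0.016],
    [0, 0, 0.012],
    [0, 0, 0.006],
    [0, 0, 0.003],
    [0, 0, 0]
  ],
  "angular": [
    [-0.4, 0, 0],
    [-0.4, 0, 0],
    [0, 0, 0],
    [0, 0, 0],
    [0, 0, 0],
    [0, 0, 0],
    [0, 0, 0],
    [0, 0, 0]
  ],
  "hand": [0.06, 0.06, 0.06, 0.06, 0.06, 0.06, 0.06, 0.06]
}}

```text
time: 2.5
tool_pos: [0.4591, -0.0391, 0.2125]
tcp_rot: [3.134, 0.163, -0.007]
wrist_force: [-0.6, -0.4, 0.2]
width: 0.702
```

```bash
python3 go.py .4605 -.0364 .216 .10
python3 - <<'E'
from h import *
for n,(x,y,w,h,s) in {"side":(205,140,100,100,6),"top":(225,150,90,70,8)}.items():
    im=bot.read_camera(n)[:,:,::-1].copy(); crop(im,f"pics/{n}1.png",x,y,w,h,s)
E
```

```text
t 2.50 pos [ 0.4591 -0.0391  0.2125] F [-0.62 -0.36  0.24] w 0.702
slide mm [ 1.7 -2.5 -3.5] ang deg [0.2  0.28 0.24]
```

View pics/side1.png

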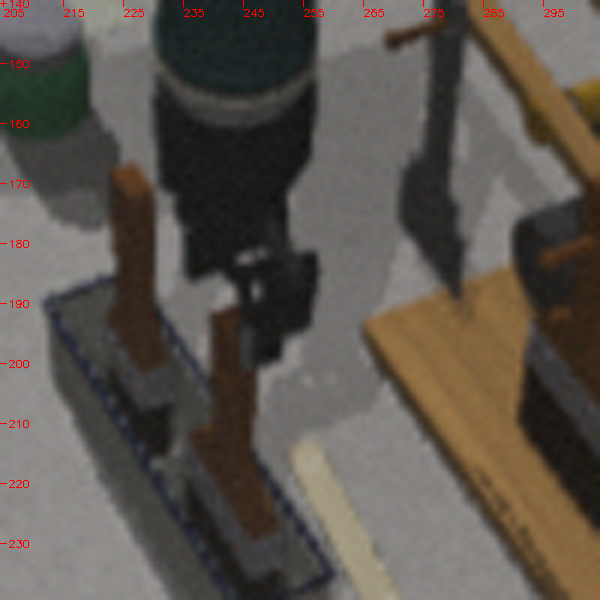

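View pics/top1.png

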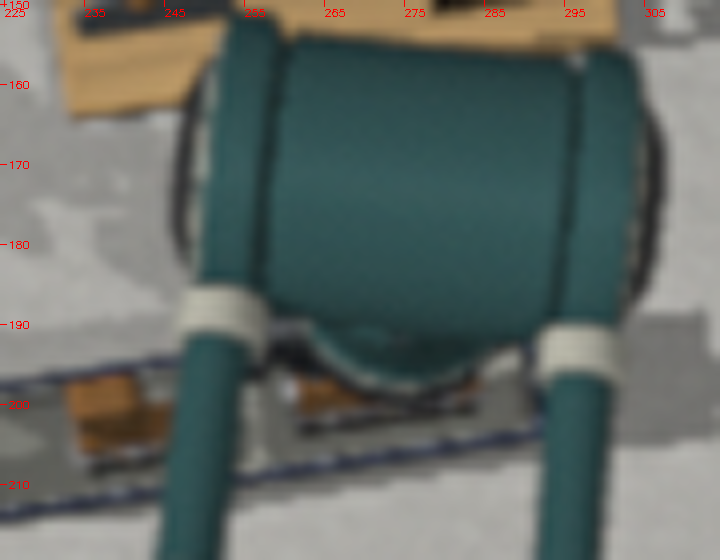

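Side view: the fingers straddle the wide handle (top at (241,192), right finger at (255,190)). The top view is blocked by the wrist. I'll centre the hand and close it.

{"method": "arm_command", "body": {
  "slide": [
    [0.001, -0.002, -0.003],
    [0.0005, -0.0005, 0],
    [0, 0, 0],
    [0, 0, 0],
    [0, 0, 0],
    [0, 0, 0],
    [0, 0, 0],
    [0, 0, 0]
  ],
  "angular": [
    [0.2, 0.2, 0.2],
    [0, 0, 0],
    [0, 0, 0],
    [0, 0, 0],
    [0, 0, 0],
    [0, 0, 0],
    [0, 0, 0],
    [0, 0, 0]
  ],
  "hand": [0.06, 0.05, 0.04, 0.03, 0.02, 0.01, 0.01, 0.01],
  "squeeze": 40
}}

```text
time: 3.4
tool_pos: [0.463, -0.0361, 0.2196]
tcp_rot: [3.137, 0.159, 0.009]
wrist_force: [0.7, 0.3, -0.3]
width: 0.119
```

```bash
python3 go.py .4605 -.0364 .216 .10
python3 - <<'E'
from h import *
F=[]
for i in range(6): bot.read_camera("side"); F.append(bot.read_state()["wrist_force"])
print(np.mean(F,0),np.std(F,0))
im=bot.read_camera("side")[:,:,::-1].copy(); crop(im,f"pics/side2.png",205,140,100,100,6)
E
```

```text
t 3.40 pos [ 0.463  -0.0361  0.2196] F [ 0.72  0.32 -0.35] w 0.119
slide mm [-2.5  0.1  3.6] ang deg [ 0.07 -0.32  0.07]
[0.08035824 0.28308137 0.06655272] [0.40136713 0.48064078 0.61710778]
```

View pics/side2.png

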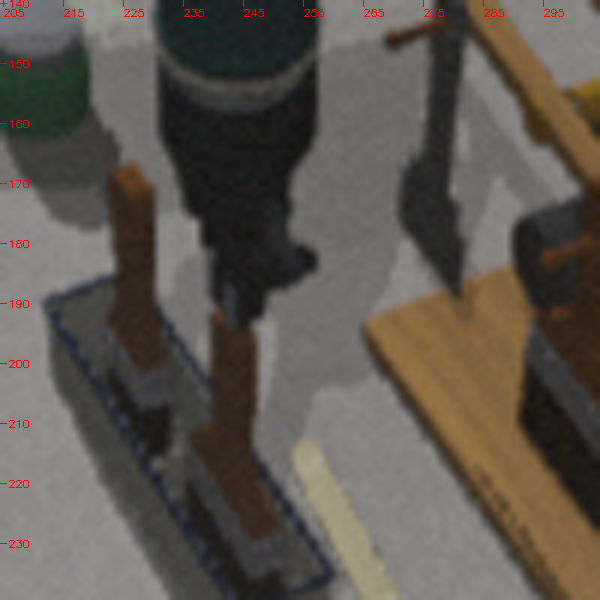

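Run:
```python
from h import *
for X in [(.463,-.036,.2196),(.463,-.036,.2116),(.463,-.036,.26),(.463,-.036,.35),(.463,-.093,.25),(.463,.021,.25),(.52,-.036,.25),(.406,-.036,.25),(.4605,-.0364,.229)]: print(X,proj("side",X)[0].round(1),proj("top",X)[0].round(1))
im=bot.read_camera("side")[:,:,::-1].copy(); crop(im,"pics/side3.png",205,60,110,150,4)
```

```text
(0.463, -0.036, 0.2196) [243.7 195. ] [273.4 192.1]
(0.463, -0.036, 0.2116) [243.7 196.7] [273.4 192.4]
(0.463, -0.036, 0.26) [243.8 186.4] [273.6 190.4]
(0.463, -0.036, 0.35) [244.  165.7] [274.3 186.2]
(0.463, -0.093, 0.25) [250.4 202.1] [292.2 190.3]
(0.463, 0.021, 0.25) [237.5 175.7] [255.  191.3]
(0.52, -0.036, 0.25) [261.2 183.9] [273.1 172.5]
(0.406, -0.036, 0.25) [226.1 193.3] [274.1 209.4]
(0.4605, -0.0364, 0.229) [243.  193.4] [273.6 192.5]
```

View pics/side3.png

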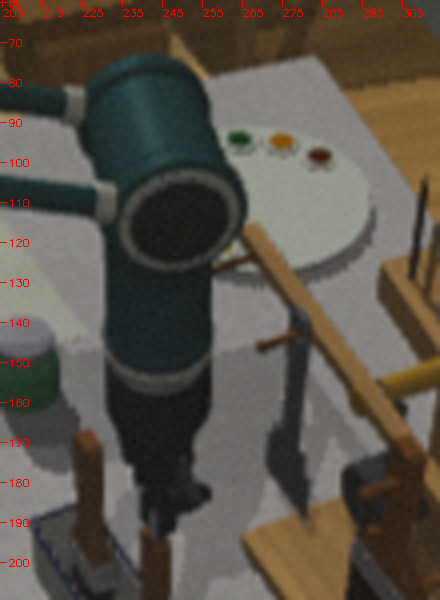

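Run:
```python
from h import *
im=bot.read_camera("side")[:,:,::-1].copy(); cv2.imwrite("pics/side4full.png",im)
a=cv2.imread("pics/side0.png")
crop(np.hstack([a[165:210,225:270],im[165:210,225:270]]),"pics/side4.png",0,0,90,45,8)
print(bot.read_state()["tool_pos"],bot.read_state()["time"])
```

```text
[ 0.46301613 -0.03608944  0.21960726] 3.85
```

View pics/side4.png

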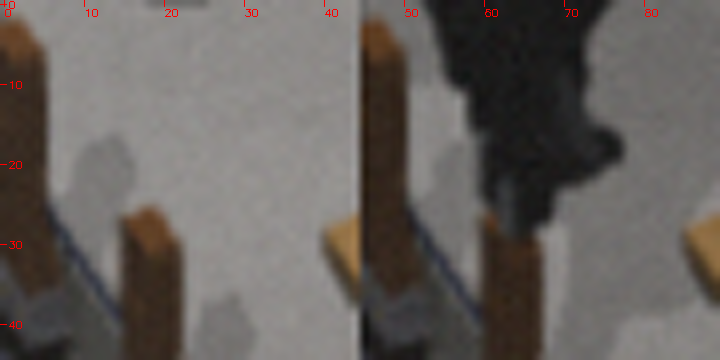

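{"method": "arm_command", "body": {
  "slide": [
    [0, 0, -0.015],
    [0, 0, -0.01],
    [0, 0, 0],
    [0, 0, 0],
    [-0.002, 0, 0],
    [0, 0, 0],
    [0, 0, 0],
    [0, 0, 0]
  ],
  "angular": [
    [0, 0, 0],
    [0, 0, 0],
    [0, 0, 0],
    [0, 0, 0],
    [0, 0, 0],
    [0, 0, 0],
    [0, 0, 0],
    [0, 0, 0]
  ],
  "hand": [0.01, 0.02, 0.04, 0.05, 0.05, 0.05, 0.05, 0.05]
}}

```text
time: 4.65
tool_pos: [0.461, -0.0363, 0.2476]
tcp_rot: [3.136, 0.159, 0.011]
wrist_force: [0.6, 1.2, -0.5]
width: 0.585
```

```bash
python3 go.py .4605 -.0364 .210 .10
python3 - <<'E'
from h import *
im=bot.read_camera("side")[:,:,::-1].copy(); crop(im,"pics/side5.png",220,130,60,75,8)
s=bot.read_state()["tool_pos"]
for dy in (-.03,-.042,.03,.042):
  for dz in (-.008,0,.011): print(dy,dz,proj("side",s+[0,dy,dz])[0].round(1))
E
```

```text
t 4.65 pos [ 0.461  -0.0363  0.2476] F [ 0.58  1.16 -0.53] w 0.585
slide mm [-0.7 -0.  37.6] ang deg [ 0.09 -0.4   0.07]
-0.03 -0.008 [246.6 198.1]
-0.03 0 [246.6 196.4]
-0.03 0.011 [246.6 194. ]
-0.042 -0.008 [248. 201.]
-0.042 0 [248.  199.3]
-0.042 0.011 [248.  196.9]
0.03 -0.008 [239.9 184.2]
0.03 0 [239.9 182.5]
0.03 0.011 [239.9 180.1]
0.042 -0.008 [238.5 181.5]
0.042 0 [238.5 179.8]
0.042 0.011 [238.5 177.4]
```

View pics/side5.png

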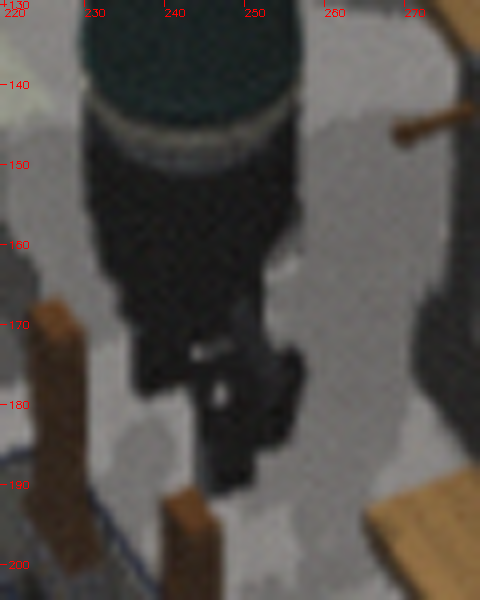

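Side view: the right fingertip ends at (247,190.5) with the TCP at z 0.2476. That puts the real tips about 20 mm higher than I assumed, so the first close passed over the handle's top. The brush has not moved. I'll go lower and look before closing.

{"method": "arm_command", "body": {
  "slide": [
    [0, 0, 0.015],
    [0, 0, 0.015],
    [0, 0, 0.01],
    [0, 0, 0.006],
    [0, 0, 0.003],
    [0, 0, 0],
    [0, 0, 0],
    [0, 0, 0]
  ],
  "angular": [
    [0, 0, 0],
    [0, 0, 0],
    [0, 0, 0],
    [0, 0, 0],
    [0, 0, 0],
    [0, 0, 0],
    [0, 0, 0],
    [0, 0, 0]
  ],
  "hand": [0.05, 0.05, 0.05, 0.05, 0.05, 0.05, 0.05, 0.05]
}}

```text
time: 5.5
tool_pos: [0.4604, -0.0363, 0.1931]
tcp_rot: [3.137, 0.159, 0.007]
wrist_force: [0.5, 0.8, 0.2]
width: 0.587
```

```bash
python3 go.py .4605 -.0364 .196 .10
python3 - <<'E'
from h import *
im=bot.read_camera("side")[:,:,::-1].copy(); crop(im,"pics/side6.png",220,140,60,75,8)
E
```

```text
t 5.50 pos [ 0.4604 -0.0363  0.1931] F [0.5  0.84 0.15] w 0.587
slide mm [ 0.1  0.2 -2.9] ang deg [ 0.05 -0.26  0.07]
```

View pics/side6.png

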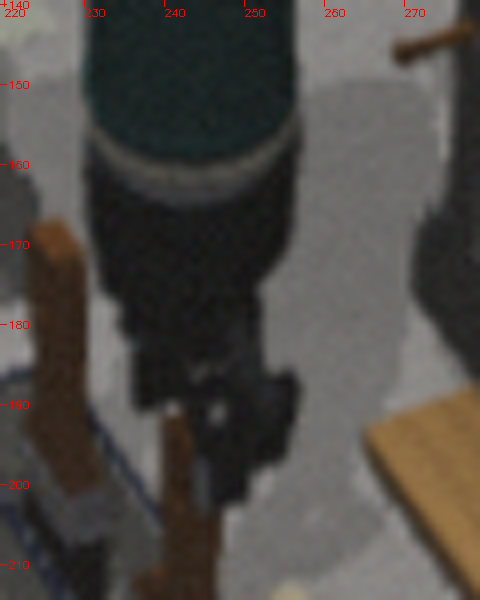

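{"method": "arm_command", "body": {
  "slide": [
    [0, 0, 0],
    [0, 0, 0],
    [0, 0, 0],
    [0, 0, 0],
    [0, 0, 0],
    [0, 0, 0],
    [0, 0, 0],
    [0, 0, 0]
  ],
  "angular": [
    [0, 0, 0],
    [0, 0, 0],
    [0, 0, 0],
    [0, 0, 0],
    [0, 0, 0],
    [0, 0, 0],
    [0, 0, 0],
    [0, 0, 0]
  ],
  "hand": [0.045, 0.04, 0.035, 0.03, 0.025, 0.02, 0.015, 0.015],
  "squeeze": 40
}}

```text
time: 6.35
tool_pos: [0.4618, -0.0367, 0.195]
tcp_rot: [3.136, 0.159, 0.013]
wrist_force: [-0.5, -0.5, -0.0]
width: 0.312
```

```bash
python3 go.py .4605 -.0364 .196 .10
python3 - <<'E'
from h import *
im=bot.read_camera("side")[:,:,::-1].copy(); crop(im,"pics/side7.png",220,140,60,75,8)
E
```

```text
t 6.35 pos [ 0.4618 -0.0367  0.195 ] F [-0.52 -0.45 -0.04] w 0.312
slide mm [-1.2 -0.4 -1. ] ang deg [ 0.13 -0.46  0.07]
```

View pics/side7.png

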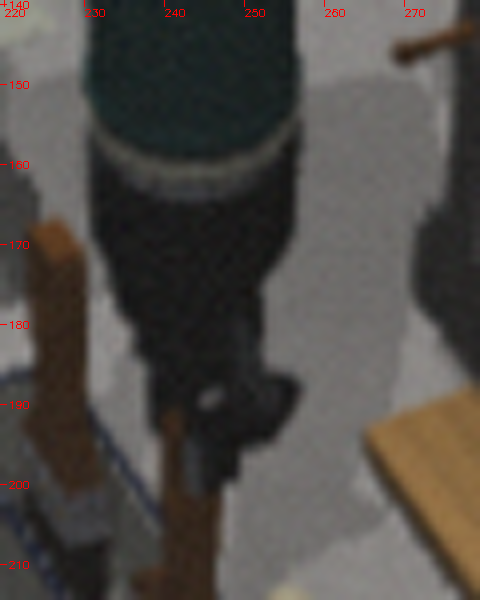

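Grip found (26.6 mm, handle clamped, fingertip at (246,201) below the handle top at (241,191)). Lifting.

{"method": "arm_command", "body": {
  "slide": [
    [0, 0, -0.005],
    [0, 0, -0.012],
    [0, 0, -0.02],
    [0, 0, -0.02],
    [0, 0, -0.02],
    [0, 0, -0.02],
    [0, 0, -0.02],
    [0, 0, -0.01]
  ],
  "angular": [
    [0, 0, 0],
    [0, 0, 0],
    [0, 0, 0],
    [0, 0, 0],
    [0, 0, 0],
    [0, 0, 0],
    [0, 0, 0],
    [0, 0, 0]
  ],
  "hand": [0.015, 0.015, 0.015, 0.015, 0.015, 0.015, 0.015, 0.015]
}}

```text
time: 7.2
tool_pos: [0.4568, -0.0354, 0.3252]
tcp_rot: [-3.136, -0.159, 0.004]
wrist_force: [0.3, 0.5, -2.9]
width: 0.314
```

```bash
python3 go.py .535 -.037 .34 .11
python3 - <<'E'
from h import *
im=bot.read_camera("side")[:,:,::-1].copy(); cv2.imwrite("pics/side8.png",im)
E
```

```text
t 7.20 pos [ 0.4568 -0.0354  0.3252] F [ 0.26  0.46 -2.86] w 0.314
slide mm [ 77.6   9.4 -15. ] ang deg [-0.08  0.16 -0.49]
```

View pics/side8.png

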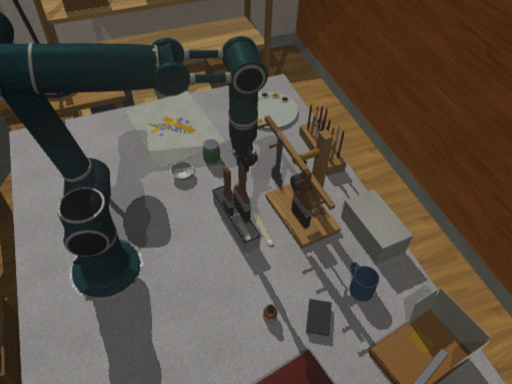

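{"method": "arm_command", "body": {
  "slide": [
    [0.008, 0.001, 0],
    [0.012, 0.001, 0],
    [0.012, 0.001, 0],
    [0.012, 0.001, 0],
    [0.012, 0.001, 0],
    [0.012, 0.001, 0],
    [0.006, 0, 0],
    [0.002, 0, 0]
  ],
  "angular": [
    [0, 0, 0],
    [0, 0, -0.5],
    [0, 0, 0],
    [0, 0, 0],
    [0, 0, 0],
    [0, 0, 0],
    [0, 0, 0],
    [0, 0, 0]
  ],
  "hand": [0.015, 0.015, 0.015, 0.015, 0.015, 0.015, 0.015, 0.015]
}}

```text
time: 8.05
tool_pos: [0.5396, -0.0327, 0.3204]
tcp_rot: [-3.134, -0.174, 0.013]
wrist_force: [-0.5, 0.2, -3.4]
width: 0.314
```

```bash
python3 - <<'E'
from fit import *
p=np.load("p.npy"); p[4]=.09
for x in(-.016,-.05,-.08): print(x,barpt(p,[x,.17,0]),barpt(p,[x,-.17,0]))
E
python3 go.py .542 .139 .324 .11
```

```text
-0.016 [0.60625443 0.14706603 0.31576945] [ 0.64334467 -0.18952048  0.28521074]
-0.05 [0.572459   0.14334194 0.31576945] [ 0.60954924 -0.19324457  0.28521074]
-0.08 [0.5426395  0.14005597 0.31576945] [ 0.57972974 -0.19653054  0.28521074]
t 8.05 pos [ 0.5396 -0.0327  0.3204] F [-0.49  0.17 -3.43] w 0.314
slide mm [  21.4 -170.3   -3.2] ang deg [-0.18  0.48  0.06]
```

{"method": "arm_command", "body": {
  "slide": [
    [0, -0.014, 0],
    [0, -0.026, 0],
    [0, -0.03, 0],
    [0, -0.03, 0],
    [0, -0.03, 0],
    [0, -0.024, 0],
    [0, -0.012, 0],
    [0.002, -0.003, 0]
  ],
  "angular": [
    [0, 0, 0],
    [0, 0.3, 0],
    [0, 0, 0],
    [0, 0, 0],
    [0, 0, 0],
    [0, 0, 0],
    [0, 0, 0],
    [0, 0, 0]
  ],
  "hand": [0.015, 0.015, 0.015, 0.015, 0.015, 0.015, 0.015, 0.015]
}}

```text
time: 8.85
tool_pos: [0.5181, 0.1459, 0.3219]
tcp_rot: [-3.131, -0.171, 0.008]
wrist_force: [-0.3, -0.2, -3.2]
width: 0.313
```

```bash
python3 go.py .5435 .1395 .322 .11;  python3 - <<'E'
from h import *
im=bot.read_camera("side")[:,:,::-1].copy(); cv2.imwrite("pics/side9.png",im);crop(im,"pics/side9c.png",225,100,70,75,8)
im=bot.read_camera("top")[:,:,::-1].copy(); crop(im,"pics/top9c.png",180,100,90,70,8)
E
```

```text
t 8.85 pos [0.5181 0.1459 0.3219] F [-0.3  -0.19 -3.18] w 0.313
slide mm [24.5  9.1 -0.3] ang deg [-0.37  0.27 -0.06]
```

View pics/side9c.png

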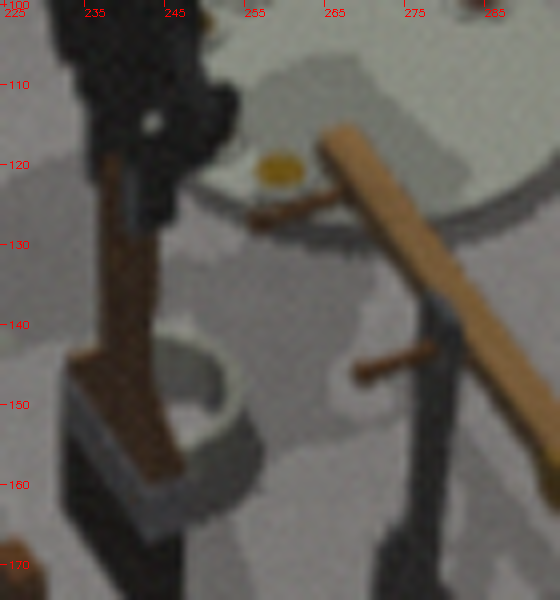

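View pics/top9c.png

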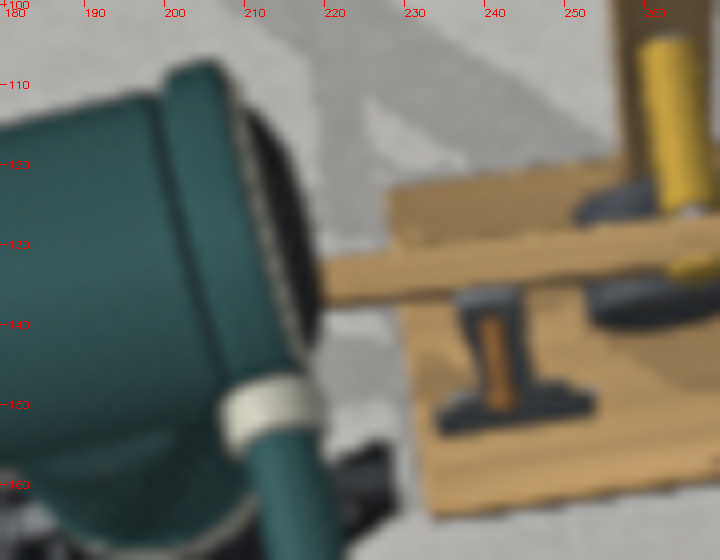

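```bash
cat > br.py <<'E'
from fit import *
from scipy.spatial.transform import Rotation as R
OFF=np.array([-.0013,-.0003,.006])  # hole in tool frame (x,y,z down), refined later
def brush(s,q,off=OFF):
    r=R.from_rotvec(s["tcp_rot"]); q=np.array(q)/1000
    return s["tool_pos"]+r.apply(off+np.array([q[0],-q[1],-(q[2]-.185)]))
E
python3 - <<'E'
from br import *
s=bot.read_state()
im=cv2.imread("pics/side9.png"); big=cv2.resize(im[100:190,220:300],None,fx=8,fy=8,interpolation=cv2.INTER_CUBIC)
def ln(a,b,c=(0,255,0)):
    P=[tuple(int(round(v)) for v in ((proj("side",X)[0]-[220,100]+.5)*8)) for X in(a,b)]; cv2.line(big,P[0],P[1],c,1)
B=lambda *q:brush(s,q)
for (x,y,z0,z1) in((10,42,0,88),(7,14,158,225)):
    for sx in(-x,x):
        ln(B(sx,-y,z1),B(sx,y,z1)); ln(B(sx,-y,z0),B(sx,y,z0))
        for sy in(-y,y): ln(B(sx,sy,z0),B(sx,sy,z1))
    for sy in(-y,y): ln(B(-x,sy,z1),B(x,sy,z1))
t=np.linspace(0,2*np.pi,9)+np.pi/8
for i in range(8): ln(B(-7,8.1*np.cos(t[i]),185+8.1*np.sin(t[i])),B(-7,8.1*np.cos(t[i+1]),185+8.1*np.sin(t[i+1])),(0,255,255))
p=np.load("p.npy");p[4]=.09
ln(barpt(p,[-.009,.17,0]),barpt(p,[-.05,.17,0]),(255,0,255)); ln(barpt(p,[-.05,.17,0]),barpt(p,[-.08,.17,0]),(255,255,0))
for z in(-.009,.009): ln(barpt(p,[-.009,.2,z]),barpt(p,[-.009,0,z]),(255,0,255))
cv2.imwrite("pics/ov9.png",big)
E
```

```text
(no output)
```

View pics/ov9.png

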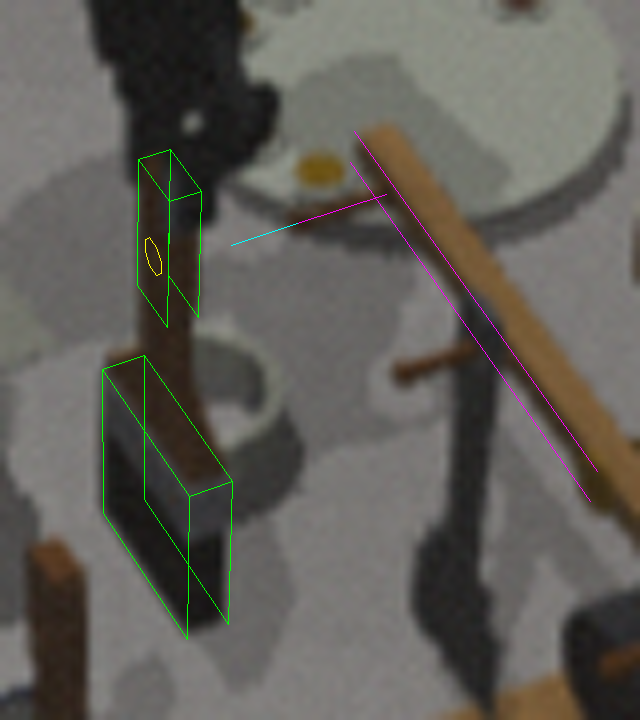

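Side overlay: the model brush and bar both sit about 0.7 px (3 mm) below the image, so relative to each other they agree. The ball is at (256.5,127). I'll correct 9 mm sideways and move to just in front of the ball.

{"method": "arm_command", "body": {
  "slide": [
    [0.003, 0.004, 0],
    [0.005, 0.004, 0],
    [0.006, 0.001, 0],
    [0.005, 0, 0],
    [0.003, 0, 0],
    [0.001, 0, 0],
    [0, 0, 0],
    [0, 0, 0]
  ],
  "angular": [
    [-0.3, 0.2, 0],
    [0, 0, 0],
    [0, 0, 0],
    [0, 0, 0],
    [0, 0, 0],
    [0, 0, 0],
    [0, 0, 0],
    [0, 0, 0]
  ],
  "hand": [0.015, 0.015, 0.015, 0.015, 0.015, 0.015, 0.015, 0.015]
}}

```text
time: 9.75
tool_pos: [0.5463, 0.1327, 0.3212]
tcp_rot: [3.136, 0.159, -0.002]
wrist_force: [-0.3, -0.4, -3.1]
width: 0.314
```

```bash
cat > ov.py <<'E'
from br import *
import sys
def overlay(tag,pts=None,side=1,hp=(225,95),tilt=.09,B=None,w=42):
    s=bot.read_state(); im=bot.read_camera("side")[:,:,::-1].copy(); cv2.imwrite(f"pics/side{tag}.png",im)
    u0,v0=hp; W=70;H=75
    raw=cv2.resize(im[v0:v0+H,u0:u0+W],None,fx=8,fy=8,interpolation=cv2.INTER_CUBIC)
    big=raw.copy()
    def ln(a,b,c=(0,255,0)):
        P=[tuple(int(round(v)) for v in ((proj("side",X)[0]-[u0,v0]+.5)*8)) for X in(a,b)]; cv2.line(big,P[0],P[1],c,1)
    B=lambda *q:brush(s,q)
    for (x,y,z0,z1) in((10,w,0,88),(7,14,158,225)):
        for sx in(-x,x):
            ln(B(sx,-y,z1),B(sx,y,z1)); ln(B(sx,-y,z0),B(sx,y,z0))
            for sy in(-y,y): ln(B(sx,sy,z0),B(sx,sy,z1))
        for sy in(-y,y): ln(B(-x,sy,z1),B(x,sy,z1))
    t=np.linspace(0,2*np.pi,9)+np.pi/8
    for i in range(8): ln(B(-7,8.1*np.cos(t[i]),185+8.1*np.sin(t[i])),B(-7,8.1*np.cos(t[i+1]),185+8.1*np.sin(t[i+1])),(0,255,255))
    p=np.load("p.npy");p[4]=tilt
    ln(barpt(p,[-.009,side*.17,0]),barpt(p,[-.05,side*.17,0]),(255,0,255)); ln(barpt(p,[-.05,side*.17,0]),barpt(p,[-.08,side*.17,0]),(255,255,0))
    cv2.imwrite(f"pics/ov{tag}.png",np.hstack([big,raw])[:, :] if 0 else cv2.resize(np.hstack([big,raw]),None,fx=.7,fy=.7,interpolation=cv2.INTER_AREA))
    h=B(0,0,185); d=(Rz(p[2])@Rx(p[4])).T@(h-np.array([p[0],p[1],p[3]])); print("hole in bar frame mm",(d*1000).round(1),"F",s["wrist_force"].round(2))
E
python3 go.py .5435 .1395 .322 .11; python3 -c "
from ov import *
overlay('10')"
```

```text
t 9.75 pos [0.5463 0.1327 0.3212] F [-0.35 -0.36 -3.11] w 0.314
slide mm [-2.1 -7.1 -0.8] ang deg [ 0.11  0.07 -0.5 ]
hole in bar frame mm [-7.850e+01  1.625e+02  1.000e-01] F [-0.35 -0.36 -3.11]
```

View pics/ov10.png

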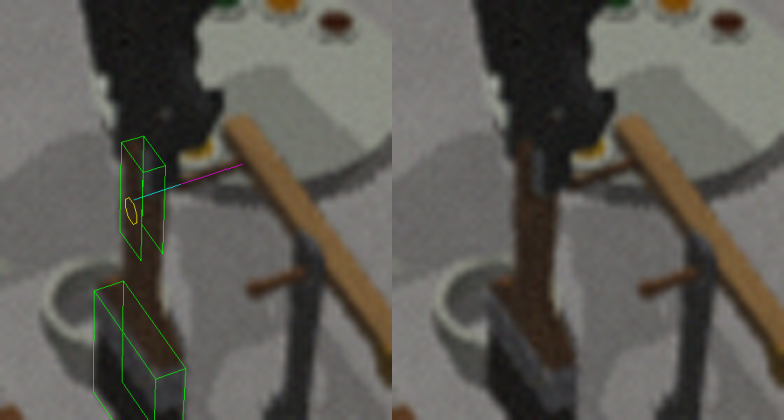

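{"method": "arm_command", "body": {
  "slide": [
    [0, -0.003, 0],
    [0, -0.003, 0],
    [0, -0.001, 0],
    [0, 0, 0],
    [0, 0, 0],
    [0, 0, 0],
    [0, 0, 0],
    [0, 0, 0]
  ],
  "angular": [
    [0, 0, -0.5],
    [0, 0, 0],
    [0, 0, 0],
    [0, 0, 0],
    [0, 0, 0],
    [0, 0, 0],
    [0, 0, 0],
    [0, 0, 0]
  ],
  "hand": [0.015, 0.015, 0.015, 0.015, 0.015, 0.015, 0.015, 0.015]
}}

```text
time: 10.6
tool_pos: [0.5448, 0.141, 0.3215]
tcp_rot: [3.135, 0.176, -0.001]
wrist_force: [0.6, 0.1, -3.3]
width: 0.316
```

```bash
python3 go.py .5435 .1395 .322 .11; python3 -c "
from ov import *
overlay('11')"
```

```text
t 10.60 pos [0.5448 0.141  0.3215] F [ 0.56  0.09 -3.32] w 0.316
slide mm [-1.4  1.3 -0.5] ang deg [0.1  0.05 0.12]
hole in bar frame mm [-79.1 170.9  -0.4] F [ 0.56  0.09 -3.32]
```

View pics/ov11.png

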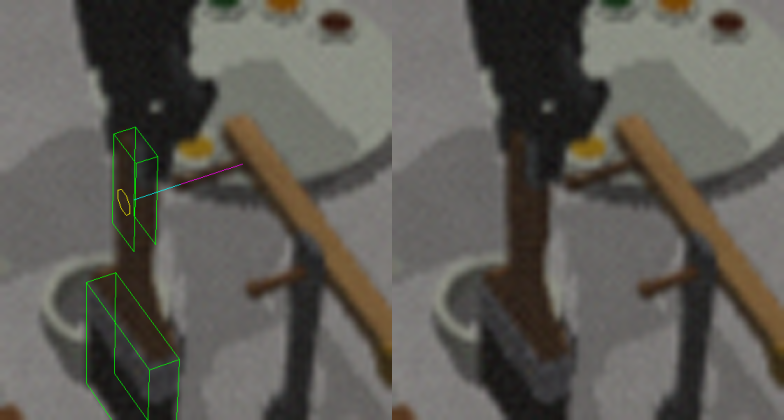

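{"method": "arm_command", "body": {
  "slide": [
    [0.002, 0.001, 0],
    [0.003, 0, 0],
    [0.003, 0, 0],
    [0.003, 0, 0],
    [0.003, 0, 0],
    [0.002, 0, 0],
    [0.001, 0, 0],
    [0, 0, 0]
  ],
  "angular": [
    [0, 0, 0],
    [0, 0, 0],
    [0, 0, 0],
    [0, 0, 0],
    [0, 0, 0],
    [0, 0, 0],
    [0, 0, 0],
    [0, 0, 0]
  ],
  "hand": [0.015, 0.015, 0.015, 0.015, 0.015, 0.015, 0.015, 0.015]
}}

```text
time: 11.45
tool_pos: [0.5638, 0.1417, 0.3212]
tcp_rot: [3.135, 0.175, -0.002]
wrist_force: [-0.2, 0.1, -4.5]
width: 0.311
```

```bash
python3 go.py .5435 .1395 .322 .11; python3 -c "
from ov import *
overlay('12',hp=(235,95))"
```

```text
t 11.45 pos [0.5638 0.1417 0.3212] F [-0.2   0.08 -4.5 ] w 0.311
slide mm [-20.4  -0.   -0.8] ang deg [0.11 0.06 0.09]
hole in bar frame mm [-60.1 169.6  -0.6] F [-0.2   0.08 -4.5 ]
```

View pics/ov12.png

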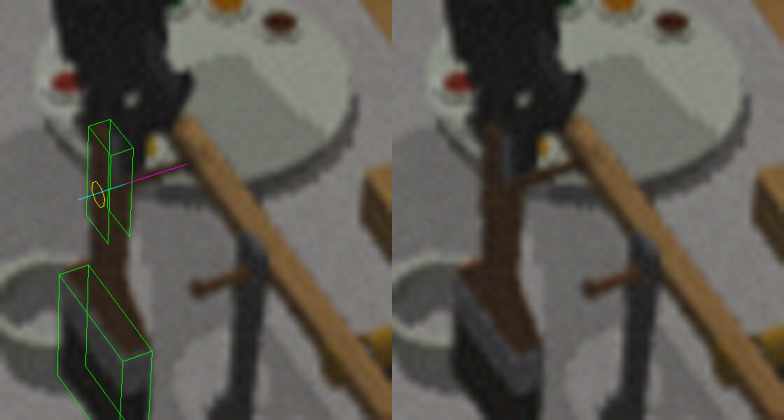

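{"method": "arm_command", "body": {
  "slide": [
    [0.001, 0, 0],
    [0.001, 0, 0],
    [0.001, 0, 0],
    [0.001, 0, 0],
    [0.001, 0, 0],
    [0.001, 0, 0],
    [0, 0, 0],
    [0, 0, 0]
  ],
  "angular": [
    [0, 0, 0],
    [0, 0, 0],
    [0, 0, 0],
    [0, 0, 0],
    [0, 0, 0],
    [0, 0, 0],
    [0, 0, 0],
    [0, 0, 0]
  ],
  "hand": [0.015, 0.015, 0.015, 0.015, 0.015, 0.015, 0.015, 0.015]
}}

```text
time: 12.3
tool_pos: [0.5699, 0.1425, 0.3213]
tcp_rot: [3.135, 0.175, -0.002]
wrist_force: [0.2, 0.7, -2.6]
width: 0.31
```

```bash
python3 -c "
from ov import *
overlay('13',hp=(235,95))
F=[]
for i in range(3): bot.read_camera('side'); F.append(bot.read_state()['wrist_force'])
print(np.mean(F,0))"
```

```text
hole in bar frame mm [-53.9 169.6  -0.4] F [ 0.16  0.65 -2.64]
[-0.13308549  0.14348765 -2.75470988]
```

View pics/ov13.png

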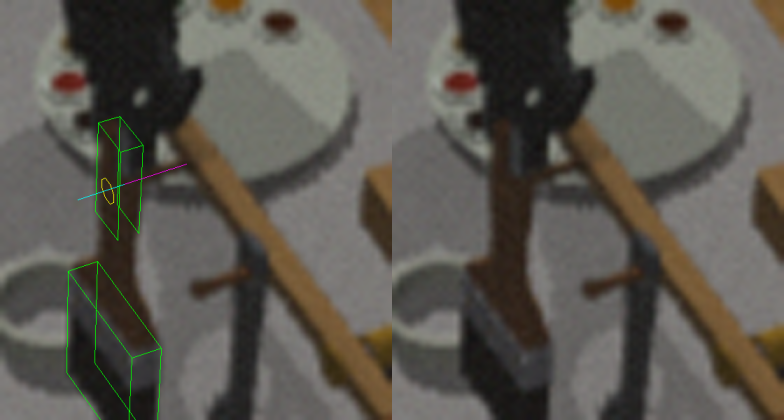

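{"method": "arm_command", "body": {
  "slide": [
    [0.002, 0, 0],
    [0.003, 0, 0],
    [0.003, 0, 0],
    [0.003, 0, 0],
    [0.003, 0, 0],
    [0.003, 0, 0],
    [0.002, 0, 0],
    [0.001, 0, 0]
  ],
  "angular": [
    [0, 0, 0],
    [0, 0, 0],
    [0, 0, 0],
    [0, 0, 0],
    [0, 0, 0],
    [0, 0, 0],
    [0, 0, 0],
    [0, 0, 0]
  ],
  "hand": [0.015, 0.015, 0.015, 0.015, 0.015, 0.015, 0.015, 0.015]
}}

```text
time: 13.3
tool_pos: [0.5917, 0.1449, 0.3212]
tcp_rot: [3.135, 0.175, -0.001]
wrist_force: [1.0, -1.0, -3.4]
width: 0.314
```

```bash
python3 go.py .6076 .147 .322 .11; python3 -c "
from ov import *
overlay('14',hp=(240,85))"
```

```text
t 13.30 pos [0.5917 0.1449 0.3212] F [ 1.02 -1.   -3.35] w 0.314
slide mm [16.  -0.3 -0.8] ang deg [0.11 0.05 0.1 ]
hole in bar frame mm [-32.  169.7  -0.6] F [ 1.02 -1.   -3.35]
```

View pics/ov14.png

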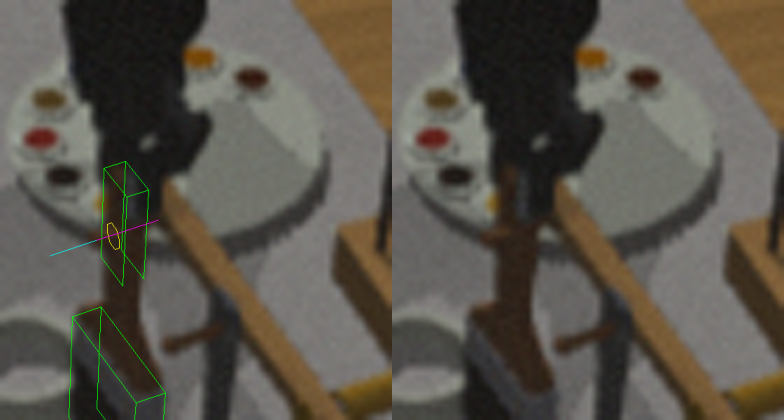

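{"method": "arm_command", "body": {
  "slide": [
    [0.001, 0, 0],
    [0.002, 0, 0],
    [0.002, 0, 0],
    [0.002, 0, 0],
    [0.001, 0, 0],
    [0.001, 0, 0],
    [0.001, 0, 0],
    [0, 0, 0]
  ],
  "angular": [
    [0, 0, 0],
    [0, 0, 0],
    [0, 0, 0],
    [0, 0, 0],
    [0, 0, 0],
    [0, 0, 0],
    [0, 0, 0],
    [0, 0, 0]
  ],
  "hand": [0.015, 0.015, 0.015, 0.015, 0.015, 0.015, 0.015, 0.015]
}}

```text
time: 14.15
tool_pos: [0.6025, 0.1462, 0.3211]
tcp_rot: [3.135, 0.175, -0.001]
wrist_force: [0.6, 0.1, -2.9]
width: 0.313
```

```bash
python3 go.py .6076 .147 .322 .11; python3 -c "
from ov import *
overlay('15',hp=(240,85))
F=[]
for i in range(3): bot.read_camera('side'); F.append(bot.read_state()['wrist_force'])
print(np.mean(F,0))"
```

```text
t 14.15 pos [0.6025 0.1462 0.3211] F [ 0.58  0.09 -2.85] w 0.313
slide mm [ 5.2 -0.3 -0.9] ang deg [0.11 0.06 0.1 ]
hole in bar frame mm [-21.2 169.7  -0.6] F [ 0.58  0.09 -2.85]
[-0.09855989  0.62942298 -3.49850598]
```

View pics/ov15.png

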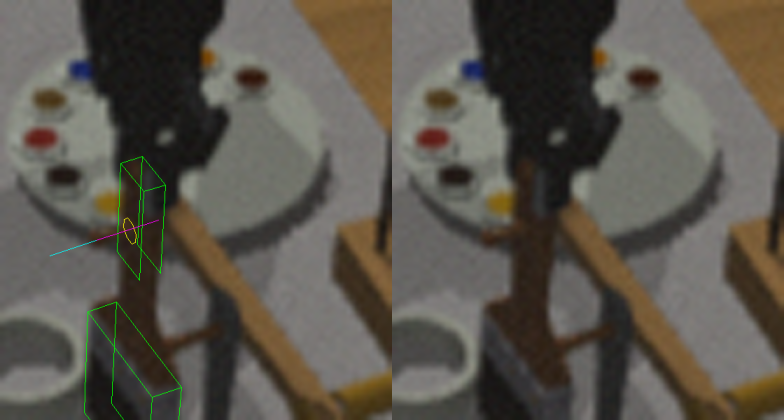

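{"method": "arm_command", "body": {
  "slide": [
    [0.001, 0, 0],
    [0.001, 0, 0],
    [0.001, 0, 0],
    [0.0005, 0, 0],
    [0, 0, 0.001],
    [0, 0, 0.001],
    [0, 0, 0.001],
    [0, 0, 0]
  ],
  "angular": [
    [0, 0, 0],
    [0, 0, 0],
    [0, 0, 0],
    [0, 0, 0],
    [0, 0, 0],
    [0, 0, 0],
    [0, 0, 0],
    [0, 0, 0]
  ],
  "hand": [0.015, 0.015, 0.015, 0.015, 0.015, 0.015, 0.015, 0.015]
}}

```text
time: 15.15
tool_pos: [0.606, 0.1465, 0.3179]
tcp_rot: [3.135, 0.175, -0.002]
wrist_force: [-0.4, 0.1, -2.0]
width: 0.315
```

```bash
cat > F.py <<'E'
from ov import *
def force(n=4,tag=None):
    F=[];
    for i in range(n): im=bot.read_camera('side'); F.append(bot.read_state()['wrist_force'])
    s=bot.read_state()
    h=brush(s,(0,0,185)); p=np.load("p.npy"); print("t",s["time"],"F",np.mean(F,0).round(2),"hole",h.round(4),"stand-frame",(Rz(p[2]).T@(h-[p[0],p[1],p[3]])*1000).round(1),"TCP",s["tool_pos"].round(4))
    if tag:
        im=im[:,:,::-1].copy(); cv2.imwrite(f"pics/side{tag}.png",im)
E
python3 -c "
from F import *
force(4,'16')"
```

```text
t 15.35 F [-0.01 -0.12 -3.13] hole [0.6048 0.1467 0.3122] stand-frame [-17.5 169.1  11.7] TCP [0.6061 0.1466 0.3182]
```

{"method": "arm_command", "body": {
  "slide": [
    [0, 0, 0.001],
    [0, 0, 0.001],
    [0, 0, 0.0015],
    [0, 0, 0.0015],
    [0, 0, 0.0015],
    [0, 0, 0.0015],
    [0, 0, 0.001],
    [0, 0, 0.001]
  ],
  "angular": [
    [0, 0, 0],
    [0, 0, 0],
    [0, 0, 0],
    [0, 0, 0],
    [0, 0, 0],
    [0, 0, 0],
    [0, 0, 0],
    [0, 0, 0]
  ],
  "hand": [0.015, 0.015, 0.015, 0.015, 0.015, 0.015, 0.015, 0.015]
}}

```text
time: 16.15
tool_pos: [0.6064, 0.1471, 0.3082]
tcp_rot: [3.136, 0.176, 0.001]
wrist_force: [0.1, 0.8, -2.7]
width: 0.313
```

```bash
python3 -c "
from F import *
force(4,'17')
a=cv2.imread('pics/side16.png');b=cv2.imread('pics/side17.png')
crop(np.hstack([a[100:215,245:340],b[100:215,245:340]]),'pics/cmp17.png',0,0,190,115,4)"
```

```text
t 16.35 F [-0.    0.28 -2.42] hole [0.605  0.1472 0.3023] stand-frame [-17.2 169.5   1.8] TCP [0.6063 0.147  0.3083]
```

View pics/cmp17.png

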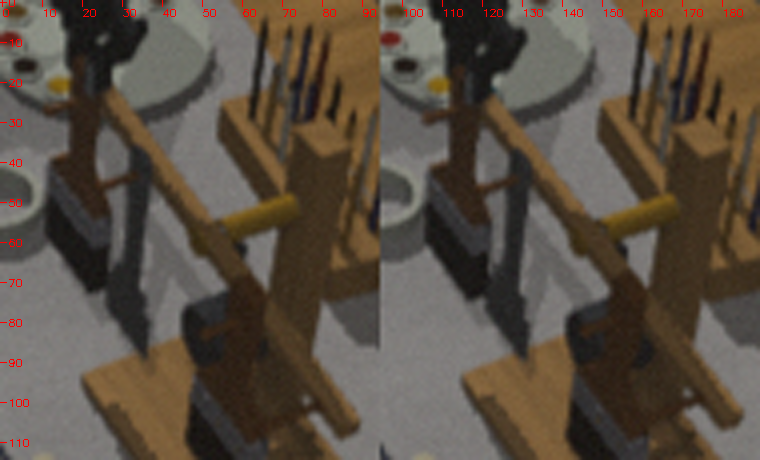

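{"method": "arm_command", "body": {
  "slide": [
    [0, 0, 0.0015],
    [0, 0, 0.0015],
    [0, 0, 0.0015],
    [0, 0, 0.0015],
    [0, 0, 0.0015],
    [0, 0, 0.0015],
    [0, 0, 0.0015],
    [0, 0, 0.001]
  ],
  "angular": [
    [0, 0, 0],
    [0, 0, 0],
    [0, 0, 0],
    [0, 0, 0],
    [0, 0, 0],
    [0, 0, 0],
    [0, 0, 0],
    [0, 0, 0]
  ],
  "hand": [0.015, 0.015, 0.015, 0.015, 0.015, 0.015, 0.015, 0.015]
}}

```text
time: 17.15
tool_pos: [0.6064, 0.1473, 0.2968]
tcp_rot: [3.136, 0.176, 0.002]
wrist_force: [-0.4, -0.0, -1.1]
width: 0.31
```

```bash
python3 -c "
from F import *
force(4,'18')"
```

```text
t 17.35 F [-0.52  0.54 -1.02] hole [0.6051 0.1474 0.291 ] stand-frame [-17.1 169.8  -9.5] TCP [0.6064 0.1472 0.297 ]
```

{"method": "arm_command", "body": {
  "slide": [
    [0, 0, 0.001],
    [0, 0, 0.001],
    [0, 0, 0.001],
    [0, 0, 0.001],
    [0, 0, 0.001],
    [0, 0, 0.001],
    [0, 0, 0.001],
    [0, 0, 0]
  ],
  "angular": [
    [0, 0, 0],
    [0, 0, 0],
    [0, 0, 0],
    [0, 0, 0],
    [0, 0, 0],
    [0, 0, 0],
    [0, 0, 0],
    [0, 0, 0]
  ],
  "hand": [0.015, 0.015, 0.015, 0.015, 0.015, 0.015, 0.015, 0.015]
}}

```text
time: 18.15
tool_pos: [0.6064, 0.1471, 0.29]
tcp_rot: [3.136, 0.176, 0.003]
wrist_force: [-0.4, 0.5, -0.9]
width: 0.313
```

```bash
python3 -c "
from F import *
force(12,'19')"
```

```text
t 18.75 F [-1.19  0.31 -0.36] hole [0.6051 0.1472 0.2842] stand-frame [-17.1 169.6 -16.3] TCP [0.6064 0.1471 0.2902]
```

{"method": "arm_command", "body": {
  "slide": [
    [0, 0, 0.0008],
    [0, 0, 0.0008],
    [0, 0, 0.0008],
    [0, 0, 0.0005],
    [0, 0, 0.0005],
    [0, 0, 0],
    [0, 0, 0],
    [0, 0, 0]
  ],
  "angular": [
    [0, 0, 0],
    [0, 0, 0],
    [0, 0, 0],
    [0, 0, 0],
    [0, 0, 0],
    [0, 0, 0],
    [0, 0, 0],
    [0, 0, 0]
  ],
  "hand": [0.015, 0.015, 0.015, 0.015, 0.015, 0.015, 0.015, 0.015]
}}

```text
time: 19.55
tool_pos: [0.6065, 0.1469, 0.2867]
tcp_rot: [3.136, 0.176, 0.003]
wrist_force: [-0.6, 0.3, 0.6]
width: 0.317
```

```bash
python3 -c "
from F import *
force(20,'20')"
```

```text
t 20.55 F [-1.06  0.1  -0.22] hole [0.6052 0.1471 0.2807] stand-frame [-17.1 169.4 -19.8] TCP [0.6065 0.1469 0.2867]
```

{"method": "arm_command", "body": {
  "slide": [
    [0, 0, 0.001],
    [0, 0, 0.001],
    [0, 0, 0],
    [0, 0, 0],
    [0, 0, 0],
    [0, 0, 0],
    [0, 0, 0],
    [0, 0, 0]
  ],
  "angular": [
    [0, 0, 0],
    [0, 0, 0],
    [0, 0, 0],
    [0, 0, 0],
    [0, 0, 0],
    [0, 0, 0],
    [0, 0, 0],
    [0, 0, 0]
  ],
  "hand": [0.015, 0.015, 0.02, 0.025, 0.027, 0.029, 0.031, 0.033],
  "squeeze": 20
}}

```text
time: 21.35
tool_pos: [0.6075, 0.1468, 0.2851]
tcp_rot: [3.136, 0.176, 0.007]
wrist_force: [-0.4, 0.1, -0.0]
width: 0.388
```

```bash
python3 -c "
from F import *
im=bot.read_camera('side')[:,:,::-1].copy(); cv2.imwrite('pics/side20b.png',im)
force(4,'21')
b=cv2.imread('pics/side20.png');c=cv2.imread('pics/side20b.png');d=cv2.imread('pics/side21.png')
print(bot.read_state()['width'])
crop(np.hstack([b[85:215,245:340],d[85:215,245:340]]),'pics/cmp21.png',0,0,190,130,4)
for x in (c,d): print(np.abs(x.astype(int)-b)[100:215,285:340].mean())"
```

```text
t 21.6 F [-0.05  0.08 -0.08] hole [0.606  0.147  0.2789] stand-frame [-16.3 169.3 -21.6] TCP [0.6073 0.1468 0.2849]
0.3898574565061711
2.6707773386034255
2.8830039525691697
```

View pics/cmp21.png

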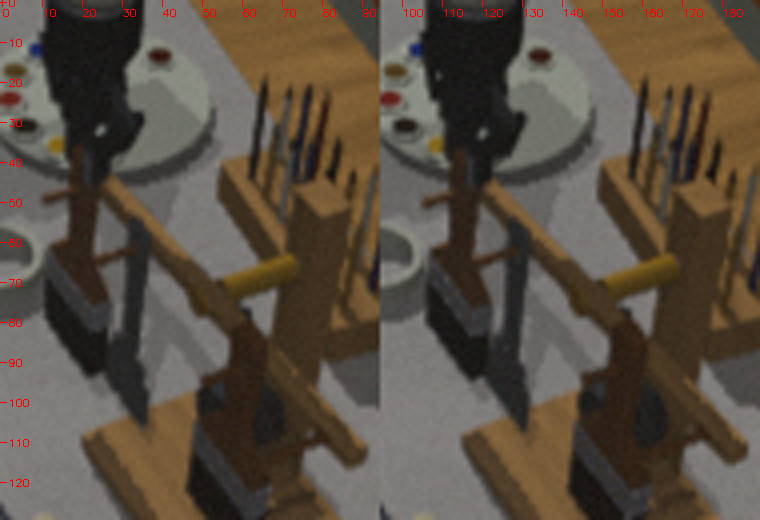

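The wide brush hangs on the left peg and the bar is steady. I'll open more and rise straight up.

{"method": "arm_command", "body": {
  "slide": [
    [0, 0, 0],
    [0, 0, 0],
    [0, 0, -0.003],
    [0, 0, -0.008],
    [0, 0, -0.012],
    [0, 0, -0.015],
    [0, 0, -0.015],
    [0, 0, -0.015]
  ],
  "angular": [
    [0, 0, 0],
    [0, 0, 0],
    [0, 0, 0],
    [0, 0, 0],
    [0, 0, 0],
    [0, 0, 0],
    [0, 0, 0],
    [0, 0, 0]
  ],
  "hand": [0.037, 0.042, 0.046, 0.05, 0.05, 0.05, 0.05, 0.05]
}}

```text
time: 22.4
tool_pos: [0.6063, 0.1468, 0.3571]
tcp_rot: [3.135, 0.176, 0.003]
wrist_force: [0.2, 1.4, 0.1]
width: 0.583
```

```bash
python3 go.py .444 .0764 .36 .11; python3 -c "
from h import *
im=bot.read_camera('side')[:,:,::-1].copy(); cv2.imwrite('pics/side22.png',im)
crop(im,'pics/side22c.png',215,95,130,120,6)"
```

```text
t 22.40 pos [0.6063 0.1468 0.3571] F [0.18 1.37 0.13] w 0.583
slide mm [-169.1   51.8   -3.2] ang deg [ 0.09 -0.1   0.11]
```

View pics/side22c.png

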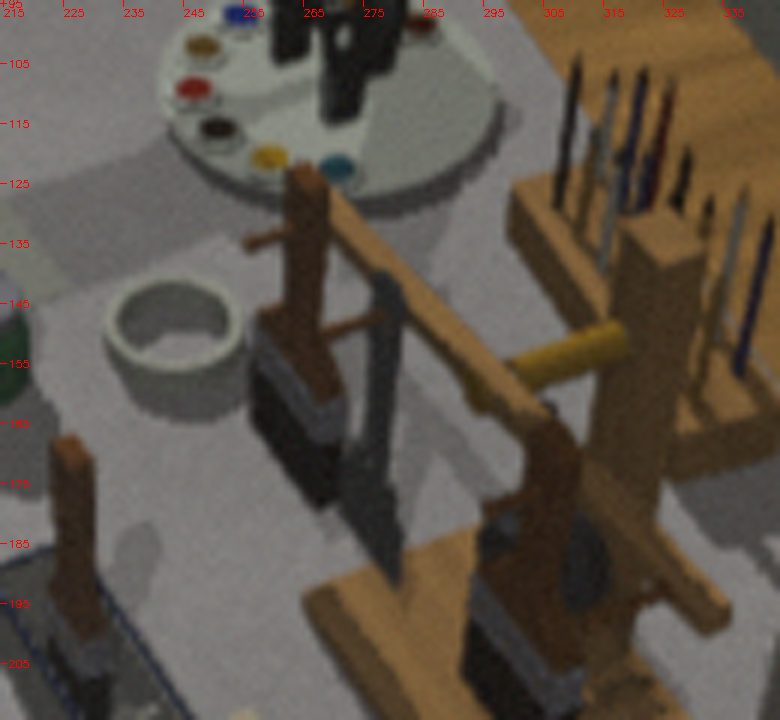

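{"method": "arm_command", "body": {
  "slide": [
    [-0.012, 0.003, 0],
    [-0.024, 0.007, 0],
    [-0.028, 0.009, 0],
    [-0.03, 0.01, 0],
    [-0.03, 0.01, 0],
    [-0.024, 0.008, 0],
    [-0.014, 0.004, 0],
    [-0.003, 0, 0]
  ],
  "angular": [
    [0, 0, 0],
    [0, 0, 0],
    [0, 0, 0],
    [0, 0, 0],
    [0, 0, 0],
    [0, 0, 0],
    [0, 0, 0],
    [0, 0, 0]
  ],
  "hand": [0.05, 0.05, 0.05, 0.05, 0.05, 0.05, 0.05, 0.05]
}}

```text
time: 23.25
tool_pos: [0.4385, 0.0743, 0.359]
tcp_rot: [3.135, 0.176, 0.011]
wrist_force: [0.4, -0.3, 0.8]
width: 0.585
```

```bash
python3 go.py .444 .0764 .195 .11
```

```text
t 23.25 pos [0.4385 0.0743 0.359 ] F [ 0.43 -0.33  0.83] w 0.585
slide mm [  4.6  -1.8 164. ] ang deg [ 0.1  -0.38  0.14]
```

{"method": "arm_command", "body": {
  "slide": [
    [0.003, -0.001, 0.008],
    [0.003, -0.001, 0.016],
    [0.001, 0, 0.02],
    [0, 0, 0.02],
    [0, 0, 0.018],
    [0, 0, 0.01],
    [0, 0, 0.004],
    [0, 0, 0]
  ],
  "angular": [
    [0, -0.3, 0],
    [0, 0, 0],
    [0, 0, 0],
    [0, 0, 0],
    [0, 0, 0],
    [0, 0, 0],
    [0, 0, 0],
    [0, 0, 0]
  ],
  "hand": [0.05, 0.05, 0.05, 0.05, 0.05, 0.05, 0.05, 0.05]
}}

```text
time: 24.05
tool_pos: [0.4482, 0.079, 0.2552]
tcp_rot: [3.136, 0.178, -0.001]
wrist_force: [-0.3, 0.5, 0.4]
width: 0.587
```

```bash
python3 go.py .444 .0764 .195 .11
```

```text
t 24.05 pos [0.4482 0.079  0.2552] F [-0.27  0.47  0.42] w 0.587
slide mm [-4.4  2.1 60.2] ang deg [0.05 0.05 0.2 ]
```

{"method": "arm_command", "body": {
  "slide": [
    [-0.002, 0.001, 0],
    [-0.002, 0.001, 0.008],
    [0, 0, 0.014],
    [0, 0, 0.014],
    [0, 0, 0.012],
    [0, 0, 0.006],
    [0, 0, 0.002],
    [0, 0, 0]
  ],
  "angular": [
    [0, 0, 0],
    [0, 0, 0],
    [0, 0, 0],
    [0, 0, 0],
    [0, 0, 0],
    [0, 0, 0],
    [0, 0, 0],
    [0, 0, 0]
  ],
  "hand": [0.05, 0.05, 0.05, 0.05, 0.05, 0.05, 0.05, 0.05]
}}

```text
time: 24.85
tool_pos: [0.4452, 0.0764, 0.1959]
tcp_rot: [3.136, 0.178, 0.003]
wrist_force: [-0.6, 0.5, -0.4]
width: 0.583
```

```bash
python3 go.py .444 .0764 .195 .11; python3 -c "
from h import *
im=bot.read_camera('side')[:,:,::-1].copy(); cv2.imwrite('pics/side23.png',im)
crop(im,'pics/side23c.png',205,120,70,85,7)"
```

```text
t 24.85 pos [0.4452 0.0764 0.1959] F [-0.55  0.46 -0.43] w 0.583
slide mm [-1.2 -0.1  0.9] ang deg [ 0.04 -0.11  0.19]
```

View pics/side23c.png

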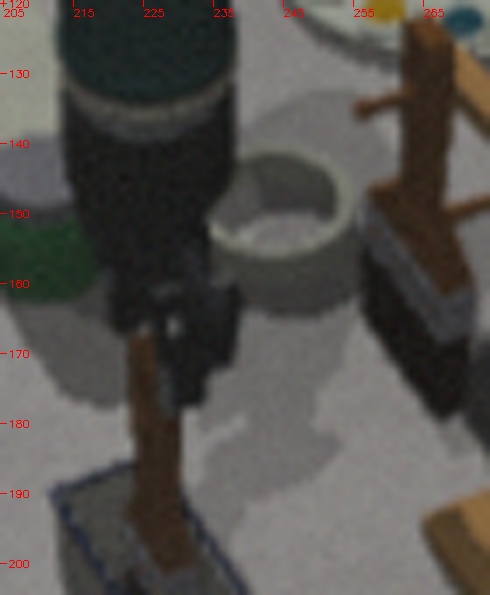

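{"method": "arm_command", "body": {
  "slide": [
    [-0.001, 0, 0.002],
    [0, 0, 0],
    [0, 0, 0],
    [0, 0, 0],
    [0, 0, 0],
    [0, 0, 0],
    [0, 0, 0],
    [0, 0, 0]
  ],
  "angular": [
    [0, 0, 0],
    [0, 0, 0],
    [0, 0, 0],
    [0, 0, 0],
    [0, 0, 0],
    [0, 0, 0],
    [0, 0, 0],
    [0, 0, 0]
  ],
  "hand": [0.045, 0.04, 0.035, 0.03, 0.025, 0.02, 0.015, 0.015],
  "squeeze": 40
}}

```text
time: 25.7
tool_pos: [0.4459, 0.0765, 0.196]
tcp_rot: [3.136, 0.178, 0.01]
wrist_force: [0.9, -0.4, -0.1]
width: 0.309
```

```bash
python3 go.py .444 .0764 .195 .11; python3 -c "
from F import *
force(6)"
```

```text
t 25.70 pos [0.4459 0.0765 0.196 ] F [ 0.93 -0.36 -0.06] w 0.309
slide mm [-1.9 -0.1  1. ] ang deg [ 0.05 -0.36  0.2 ]
t 26.0 F [ 0.46  0.01 -0.27] hole [0.4446 0.0767 0.19  ] stand-frame [-184.4  117.  -110.5] TCP [0.4459 0.0765 0.196 ]
```

{"method": "arm_command", "body": {
  "slide": [
    [0, 0, -0.005],
    [0, 0, -0.012],
    [0, 0, -0.02],
    [0, 0, -0.02],
    [0, 0, -0.02],
    [0, 0, -0.02],
    [0, 0, -0.02],
    [0, 0, -0.01]
  ],
  "angular": [
    [0, 0, 0],
    [0, 0, 0],
    [0, 0, 0],
    [0, 0, 0],
    [0, 0, 0],
    [0, 0, 0],
    [0, 0, 0],
    [0, 0, 0]
  ],
  "hand": [0.015, 0.015, 0.015, 0.015, 0.015, 0.015, 0.015, 0.015]
}}

```text
time: 26.8
tool_pos: [0.4428, 0.0764, 0.3295]
tcp_rot: [3.136, 0.178, 0.002]
wrist_force: [-0.0, 0.2, -2.1]
width: 0.315
```

```bash
python3 go.py .55 -.2 .326 .11; python3 -c "
from h import *
im=bot.read_camera('side')[:,:,::-1].copy(); cv2.imwrite('pics/side24.png',im)
crop(im,'pics/side24c.png',245,100,100,120,6)
im=bot.read_camera('top')[:,:,::-1].copy(); cv2.imwrite('pics/top24.png',im)
crop(im,'pics/top24c.png',185,100,160,75,5)"
```

```text
t 26.80 pos [0.4428 0.0764 0.3295] F [-0.03  0.15 -2.12] w 0.315
slide mm [ 75.3 286.8   3.7] ang deg [ 0.03 -0.06  0.2 ]
```

View pics/side24c.png

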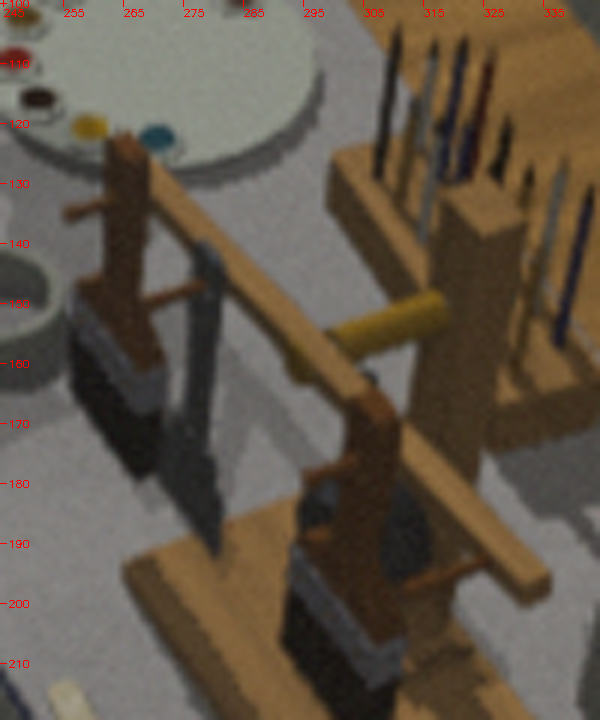

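View pics/top24c.png

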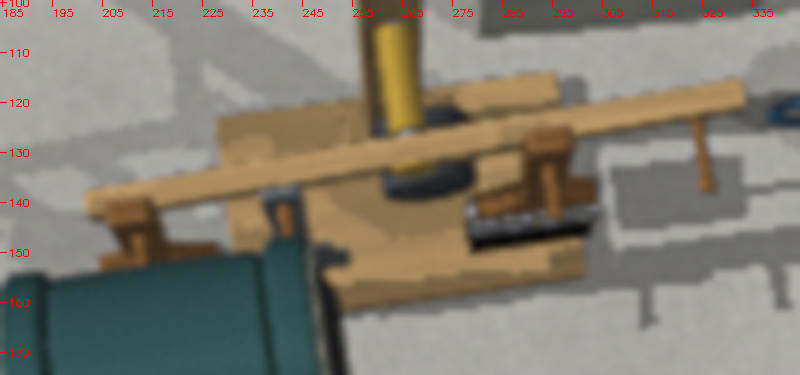

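Run:
```python
from fit import *
print(tri((312.5,197.5),(326.1,137.1)))
p=np.load("p.npy")
ob=[((-.05,-.17,0),(312.5,197.5),(326.1,137.1)),((-.05,-.08,0),(296.2,178.3),None),((-.05,.17,0),(256.2,135.2),None),((.009,-.2,.009),(336.2,195.3),(333.5,115.9)),((-.009,-.2,.009),(332.5,197.5),None),((.009,.2,.009),None,(201.9,137.5))]
def f(t,full=0):
    q=p.copy(); q[4]=t[0]; r=[]
    for X,s,tt in ob:
        P=barpt(q,X)
        if s: r.append(proj("side",P)[0]-s)
        if tt: r.append(proj("top",P)[0]-tt)
    return np.array(r)
r=least_squares(lambda t:f(t).ravel(),[-.1]); print(r.x,f(r.x).round(1).tolist())
q=p.copy();q[4]=r.x[0]
for x in(-.016,-.05,-.08): print(x,barpt(q,[x,-.17,0]).round(4))
```

```text
(array([ 0.60893282, -0.19256325,  0.32310489]), np.float64(0.3774872647979066))
[-0.12151801] [[-0.2, 0.5], [0.0, -0.4], [-0.5, 1.2], [0.2, 0.6], [0.0, -0.2], [-0.2, -1.1], [-1.7, -0.2], [-1.0, -0.3]]
-0.016 [ 0.6433 -0.189   0.3211]
-0.05 [ 0.6095 -0.1927  0.3211]
-0.08 [ 0.5797 -0.196   0.3211]
```

{"method": "arm_command", "body": {
  "slide": [
    [0.005, 0.018, 0],
    [0.01, 0.036, 0],
    [0.012, 0.044, 0],
    [0.012, 0.046, 0],
    [0.012, 0.046, 0],
    [0.012, 0.044, 0],
    [0.008, 0.03, 0],
    [0.004, 0.014, 0]
  ],
  "angular": [
    [0, 0, 0],
    [0, 0, 0],
    [0, 0, 0],
    [0, 0, 0],
    [0, 0, 0],
    [0, 0, 0],
    [0, 0, 0],
    [0, 0, 0]
  ],
  "hand": [0.015, 0.015, 0.015, 0.015, 0.015, 0.015, 0.015, 0.015]
}}

```text
time: 27.7
tool_pos: [0.5484, -0.1973, 0.3176]
tcp_rot: [-3.129, -0.188, 0.017]
wrist_force: [0.8, 1.1, -2.6]
width: 0.306
```

```bash
sed -i 's/^OFF=.*/OFF=np.array([-.0017,0,.007])/' br.py; python3 go.py .562 -.1977 .3275 .11
```

```text
t 27.70 pos [ 0.5484 -0.1973  0.3176] F [ 0.76  1.05 -2.59] w 0.306
slide mm [ 13.3   2.  -10. ] ang deg [-0.41  0.6   0.59]
```

{"method": "arm_command", "body": {
  "slide": [
    [0, 0, -0.004],
    [0.002, 0, -0.004],
    [0.003, 0, -0.002],
    [0.003, 0, 0],
    [0.002, 0, 0],
    [0.001, 0, 0],
    [0, 0, 0],
    [0, 0, 0]
  ],
  "angular": [
    [-0.3, 0.5, 0.4],
    [0, 0, 0.1],
    [0, 0, 0],
    [0, 0, 0],
    [0, 0, 0],
    [0, 0, 0],
    [0, 0, 0],
    [0, 0, 0]
  ],
  "hand": [0.015, 0.015, 0.015, 0.015, 0.015, 0.015, 0.015, 0.015]
}}

```text
time: 28.5
tool_pos: [0.5589, -0.1911, 0.3262]
tcp_rot: [-3.131, -0.179, 0.008]
wrist_force: [-0.3, -0.0, -2.3]
width: 0.312
```

```bash
python3 go.py .562 -.1977 .3275 .11;python3 -c "
from ov import *
overlay('25',hp=(275,155),tilt=-.118,side=-1,w=23)"
```

```text
t 28.50 pos [ 0.5589 -0.1911  0.3262] F [-0.27 -0.01 -2.27] w 0.312
slide mm [ 2.3  6.9 -1.4] ang deg [-0.35  0.28  0.26]
hole in bar frame mm [-101.8 -162.7   -0.5] F [-0.27 -0.01 -2.27]
```

View pics/ov25.png

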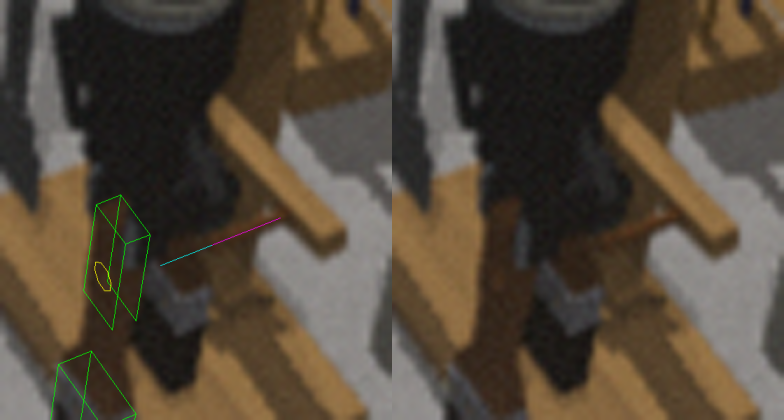

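{"method": "arm_command", "body": {
  "slide": [
    [0, 0.003, -0.001],
    [0.001, 0.003, -0.001],
    [0.002, 0.001, -0.0005],
    [0.003, 0, 0],
    [0.003, 0, 0],
    [0.002, 0, 0],
    [0, 0, 0],
    [0, 0, 0]
  ],
  "angular": [
    [-0.3, 0.2, 0.2],
    [0, 0, 0],
    [0, 0, 0],
    [0, 0, 0],
    [0, 0, 0],
    [0, 0, 0],
    [0, 0, 0],
    [0, 0, 0]
  ],
  "hand": [0.015, 0.015, 0.015, 0.015, 0.015, 0.015, 0.015, 0.015]
}}

```text
time: 29.35
tool_pos: [0.5716, -0.1979, 0.3285]
tcp_rot: [-3.136, -0.172, 0.002]
wrist_force: [0.1, -0.1, -1.6]
width: 0.31
```

```bash
python3 go.py .5814 -.196 .329 .11;python3 -c "
from ov import *
overlay('26',hp=(275,155),tilt=-.124,side=-1,w=23)"
```

```text
t 29.35 pos [ 0.5716 -0.1979  0.3285] F [ 0.07 -0.1  -1.64] w 0.31
slide mm [ 9.9 -0.8 -0.5] ang deg [-0.04  0.08 -0.02]
hole in bar frame mm [-8.990e+01 -1.711e+02 -1.000e-01] F [ 0.07 -0.1  -1.64]
```

View pics/ov26.png

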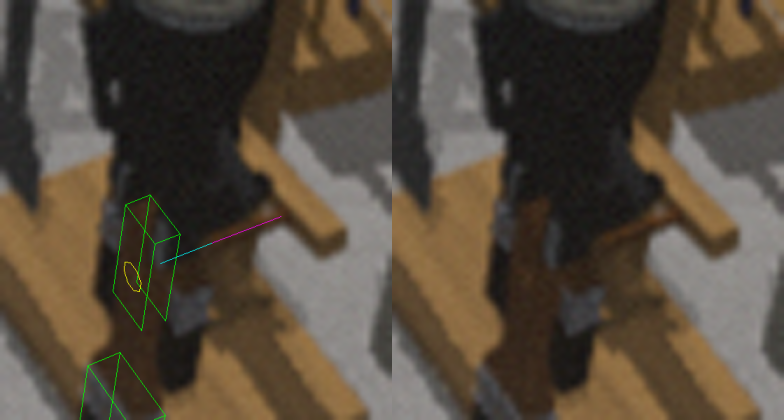

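{"method": "arm_command", "body": {
  "slide": [
    [0.002, -0.001, 0],
    [0.004, 0, 0],
    [0.005, 0, 0],
    [0.005, 0, 0],
    [0.004, 0, 0],
    [0.003, 0, 0],
    [0.002, 0, 0],
    [0.001, 0, 0]
  ],
  "angular": [
    [0, 0, 0],
    [0, 0, 0],
    [0, 0, 0],
    [0, 0, 0],
    [0, 0, 0],
    [0, 0, 0],
    [0, 0, 0],
    [0, 0, 0]
  ],
  "hand": [0.015, 0.015, 0.015, 0.015, 0.015, 0.015, 0.015, 0.015]
}}

```text
time: 30.2
tool_pos: [0.5998, -0.1935, 0.3283]
tcp_rot: [-3.136, -0.173, 0.002]
wrist_force: [0.2, -0.5, -2.6]
width: 0.315
```

```bash
python3 -c "
from ov import *
overlay('27',hp=(280,155),tilt=-.124,side=-1,w=23)"
```

```text
hole in bar frame mm [ -61.4 -169.7   -0.2] F [ 0.17 -0.48 -2.61]
```

View pics/ov27.png

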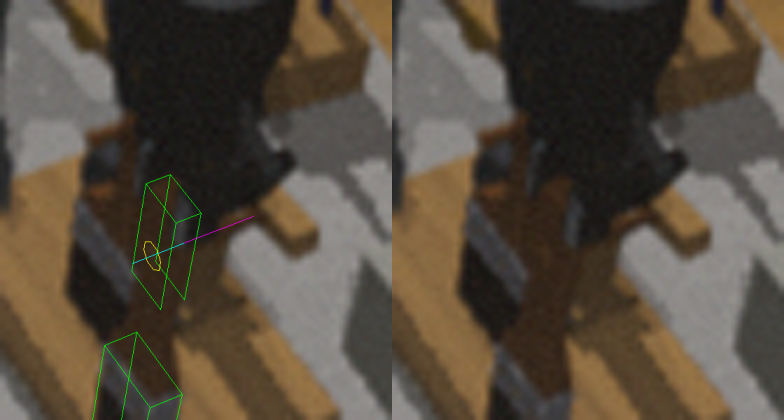

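{"method": "arm_command", "body": {
  "slide": [
    [0.001, 0, 0],
    [0.001, 0, 0],
    [0.001, 0, 0],
    [0.001, 0, 0],
    [0.001, 0, 0],
    [0.001, 0, 0],
    [0.0005, 0, 0],
    [0, 0, 0]
  ],
  "angular": [
    [0, 0, 0],
    [0, 0, 0],
    [0, 0, 0],
    [0, 0, 0],
    [0, 0, 0],
    [0, 0, 0],
    [0, 0, 0],
    [0, 0, 0]
  ],
  "hand": [0.015, 0.015, 0.015, 0.015, 0.015, 0.015, 0.015, 0.015]
}}

```text
time: 31.05
tool_pos: [0.6065, -0.1928, 0.3284]
tcp_rot: [-3.136, -0.172, 0.002]
wrist_force: [0.6, -0.0, -2.1]
width: 0.311
```

```bash
python3 -c "
from F import *
force(5,'28')
crop('pics/side28.png','pics/side28c.png',280,130,70,85,7)"
```

```text
t 31.3 F [ 0.13  0.19 -0.92] hole [ 0.6047 -0.193   0.3214] stand-frame [ -54.8 -168.5   20.9] TCP [ 0.6064 -0.1928  0.3284]
```

View pics/side28c.png

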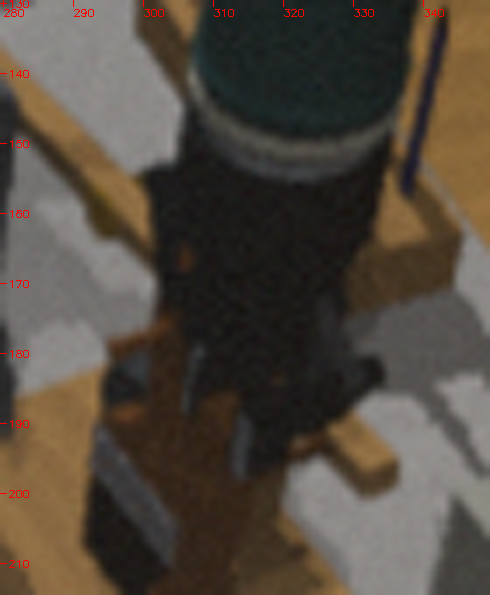

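{"method": "arm_command", "body": {
  "slide": [
    [0.001, 0, 0],
    [0.002, 0, 0],
    [0.002, 0, 0],
    [0.002, 0, 0],
    [0.002, 0, 0],
    [0.002, 0, 0],
    [0.002, 0, 0],
    [0.001, 0, 0]
  ],
  "angular": [
    [0, 0, 0],
    [0, 0, 0],
    [0, 0, 0],
    [0, 0, 0],
    [0, 0, 0],
    [0, 0, 0],
    [0, 0, 0],
    [0, 0, 0]
  ],
  "hand": [0.015, 0.015, 0.015, 0.015, 0.015, 0.015, 0.015, 0.015]
}}

```text
time: 32.1
tool_pos: [0.6216, -0.1912, 0.3284]
tcp_rot: [-3.136, -0.172, 0.002]
wrist_force: [0.3, -0.5, -2.1]
width: 0.311
```

```bash
python3 -c "
from F import *
force(5,'29')
crop('pics/side29.png','pics/side29c.png',280,130,70,85,7)"
```

```text
t 32.35 F [ 0.11 -0.06 -1.57] hole [ 0.6196 -0.1914  0.3214] stand-frame [ -39.8 -168.6   20.9] TCP [ 0.6213 -0.1912  0.3284]
```

View pics/side29c.png

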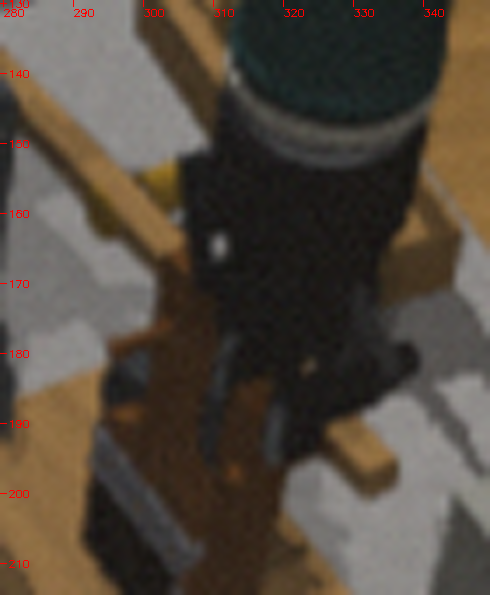

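{"method": "arm_command", "body": {
  "slide": [
    [0.002, 0, 0],
    [0.003, 0, 0],
    [0.003, 0, 0],
    [0.003, 0, 0],
    [0.003, 0, 0],
    [0.002, 0, 0],
    [0.001, 0, 0],
    [0, 0, 0]
  ],
  "angular": [
    [0, 0, 0],
    [0, 0, 0],
    [0, 0, 0],
    [0, 0, 0],
    [0, 0, 0],
    [0, 0, 0],
    [0, 0, 0],
    [0, 0, 0]
  ],
  "hand": [0.015, 0.015, 0.015, 0.015, 0.015, 0.015, 0.015, 0.015]
}}

```text
time: 33.15
tool_pos: [0.6398, -0.1892, 0.3284]
tcp_rot: [-3.136, -0.172, 0.002]
wrist_force: [0.2, 0.6, -1.3]
width: 0.311
```

```bash
python3 -c "
from F import *
force(3,'30')
crop('pics/side30.png','pics/side30c.png',280,130,70,85,7)"
```

```text
t 33.3 F [-0.15  0.07 -1.93] hole [ 0.6378 -0.1894  0.3214] stand-frame [ -21.5 -168.6   21. ] TCP [ 0.6395 -0.1892  0.3284]
```

View pics/side30c.png

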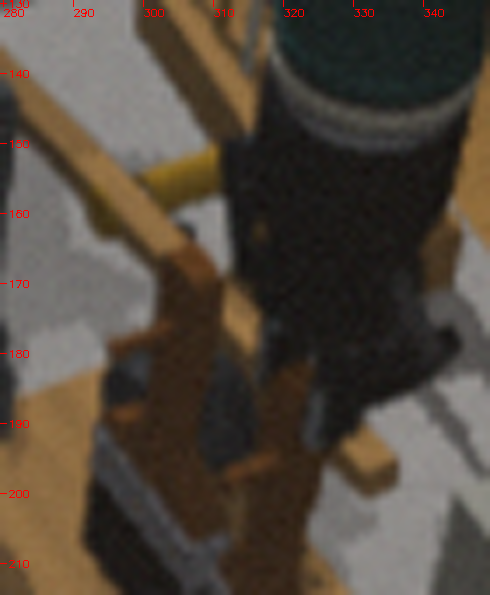

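{"method": "arm_command", "body": {
  "slide": [
    [0.001, 0, 0],
    [0.001, 0, 0],
    [0.001, 0, 0],
    [0.001, 0, 0],
    [0.0005, 0, 0.001],
    [0, 0, 0.001],
    [0, 0, 0.001],
    [0, 0, 0.001]
  ],
  "angular": [
    [0, 0, 0],
    [0, 0, 0],
    [0, 0, 0],
    [0, 0, 0],
    [0, 0, 0],
    [0, 0, 0],
    [0, 0, 0],
    [0, 0, 0]
  ],
  "hand": [0.015, 0.015, 0.015, 0.015, 0.015, 0.015, 0.015, 0.015]
}}

```text
time: 34.1
tool_pos: [0.6443, -0.1888, 0.3245]
tcp_rot: [-3.137, -0.171, 0.001]
wrist_force: [-1.2, -0.4, -1.8]
width: 0.313
```

```bash
python3 -c "
from F import *
force(6,'31')"
```

```text
t 34.4 F [-0.02 -0.25 -1.7 ] hole [ 0.6426 -0.189   0.3177] stand-frame [ -16.6 -168.7   17.2] TCP [ 0.6443 -0.1888  0.3247]
```

{"method": "arm_command", "body": {
  "slide": [
    [0, 0, 0.001],
    [0, 0, 0.0015],
    [0, 0, 0.0015],
    [0, 0, 0.0015],
    [0, 0, 0.0015],
    [0, 0, 0.0015],
    [0, 0, 0.001],
    [0, 0, 0.001]
  ],
  "angular": [
    [0, 0, 0],
    [0, 0, 0],
    [0, 0, 0],
    [0, 0, 0],
    [0, 0, 0],
    [0, 0, 0],
    [0, 0, 0],
    [0, 0, 0]
  ],
  "hand": [0.015, 0.015, 0.015, 0.015, 0.015, 0.015, 0.015, 0.015]
}}

```text
time: 35.2
tool_pos: [0.6446, -0.1895, 0.3143]
tcp_rot: [3.136, 0.171, 0.001]
wrist_force: [-0.2, -0.3, -1.2]
width: 0.315
```

```bash
python3 -c "
from F import *
force(10,'32')
a=cv2.imread('pics/side31.png');b=cv2.imread('pics/side32.png')
crop(np.hstack([a[100:215,245:340],b[100:215,245:340]]),'pics/cmp32.png',0,0,190,115,4)"
```

```text
t 35.7 F [-0.21 -0.32 -1.02] hole [ 0.6429 -0.1895  0.3074] stand-frame [ -16.4 -169.3    6.9] TCP [ 0.6446 -0.1893  0.3144]
```

View pics/cmp32.png

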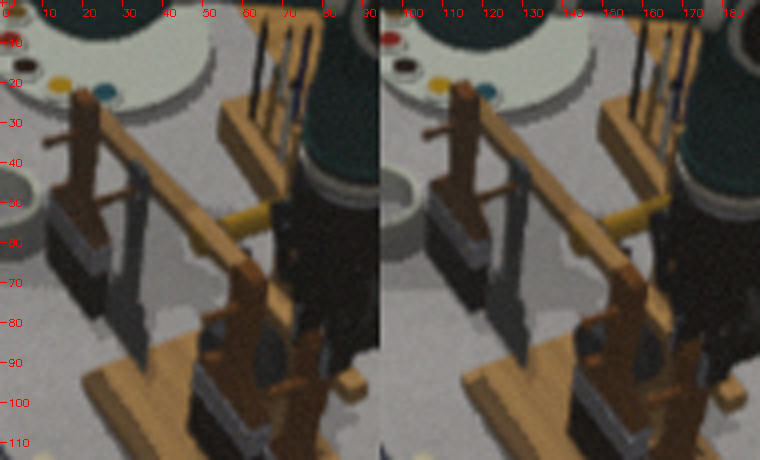

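{"method": "arm_command", "body": {
  "slide": [
    [0, 0, 0.001],
    [0, 0, 0.001],
    [0, 0, 0.0015],
    [0, 0, 0.0015],
    [0, 0, 0.001],
    [0, 0, 0.001],
    [0, 0, 0.001],
    [0, 0, 0]
  ],
  "angular": [
    [0, 0, 0],
    [0, 0, 0],
    [0, 0, 0],
    [0, 0, 0],
    [0, 0, 0],
    [0, 0, 0],
    [0, 0, 0],
    [0, 0, 0]
  ],
  "hand": [0.015, 0.015, 0.015, 0.015, 0.015, 0.015, 0.015, 0.015]
}}

```text
time: 36.5
tool_pos: [0.6447, -0.1899, 0.3062]
tcp_rot: [3.135, 0.171, 0.002]
wrist_force: [0.8, -0.2, -1.0]
width: 0.308
```

```bash
python3 -c "
from F import *
force(20,'33')"
```

```text
t 37.5 F [-0.53 -0.45 -0.26] hole [ 0.643  -0.19    0.2994] stand-frame [ -16.4 -169.8   -1.1] TCP [ 0.6447 -0.1898  0.3064]
```

{"method": "arm_command", "body": {
  "slide": [
    [0, 0, 0.001],
    [0, 0, 0.001],
    [0, 0, 0.0008],
    [0, 0, 0],
    [0, 0, 0],
    [0, 0, 0],
    [0, 0, 0],
    [0, 0, 0]
  ],
  "angular": [
    [0, 0, 0],
    [0, 0, 0],
    [0, 0, 0],
    [0, 0, 0],
    [0, 0, 0],
    [0, 0, 0],
    [0, 0, 0],
    [0, 0, 0]
  ],
  "hand": [0.015, 0.015, 0.015, 0.015, 0.015, 0.015, 0.015, 0.015]
}}

```text
time: 38.3
tool_pos: [0.6447, -0.1899, 0.3035]
tcp_rot: [3.135, 0.171, 0.002]
wrist_force: [-0.6, -0.4, -0.5]
width: 0.316
```

```bash
python3 -c "
from F import *
force(20,'34')"
```

```text
t 39.3 F [-0.68 -0.38 -0.05] hole [ 0.643  -0.1901  0.2965] stand-frame [ -16.4 -169.9   -4. ] TCP [ 0.6447 -0.1899  0.3035]
```

Weight is fully on the peg (Fz ≈ 0). Releasing.

{"method": "arm_command", "body": {
  "slide": [
    [0, 0, 0],
    [0, 0, 0],
    [0, 0, 0],
    [0, 0, 0],
    [0, 0, 0],
    [0, 0, 0],
    [0, 0, 0],
    [0, 0, 0]
  ],
  "angular": [
    [0, 0, 0],
    [0, 0, 0],
    [0, 0, 0],
    [0, 0, 0],
    [0, 0, 0],
    [0, 0, 0],
    [0, 0, 0],
    [0, 0, 0]
  ],
  "hand": [0.02, 0.025, 0.027, 0.029, 0.031, 0.033, 0.036, 0.04],
  "squeeze": 20
}}

```text
time: 40.1
tool_pos: [0.6453, -0.1894, 0.3038]
tcp_rot: [3.135, 0.171, 0.005]
wrist_force: [-0.8, -0.8, -0.2]
width: 0.467
```

```bash
python3 -c "
from F import *
force(6,'35'); print(bot.read_state()['width'])
a=cv2.imread('pics/side34.png');b=cv2.imread('pics/side35.png')
crop(np.hstack([a[100:215,245:340],b[100:215,245:340]]),'pics/cmp35.png',0,0,190,115,4)"
```

```text
t 40.4 F [ 0.03 -0.09 -0.11] hole [ 0.6436 -0.1896  0.2967] stand-frame [ -15.8 -169.4   -3.8] TCP [ 0.6453 -0.1894  0.3037]
0.46722568062636693
```

View pics/cmp35.png

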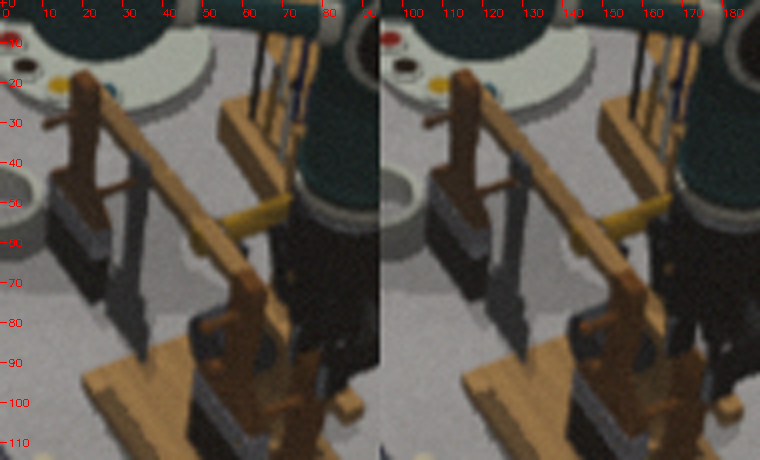

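The fingers are open to 40 mm and the bar did not move. Rising straight up.

{"method": "arm_command", "body": {
  "slide": [
    [0, 0, 0],
    [0, 0, -0.003],
    [0, 0, -0.008],
    [0, 0, -0.012],
    [0, 0, -0.015],
    [0, 0, -0.015],
    [0, 0, -0.015],
    [0, 0, -0.015]
  ],
  "angular": [
    [0, 0, 0],
    [0, 0, 0],
    [0, 0, 0],
    [0, 0, 0],
    [0, 0, 0],
    [0, 0, 0],
    [0, 0, 0],
    [0, 0, 0]
  ],
  "hand": [0.045, 0.05, 0.05, 0.05, 0.05, 0.05, 0.05, 0.05]
}}

```text
time: 41.2
tool_pos: [0.6446, -0.1892, 0.393]
tcp_rot: [3.136, 0.171, 0.003]
wrist_force: [-0.3, 0.8, 0.6]
width: 0.586
```

{"method": "arm_command", "body": {
  "slide": [
    [-0.005, 0, -0.01],
    [-0.015, 0, -0.005],
    [-0.025, 0, 0],
    [-0.03, 0, 0],
    [-0.03, 0, 0],
    [-0.03, 0, 0],
    [-0.02, 0, 0],
    [-0.01, 0, 0]
  ],
  "angular": [
    [0, 0, 0],
    [0, 0, 0],
    [0, 0, 0],
    [0, 0, 0],
    [0, 0, 0],
    [0, 0, 0],
    [0, 0, 0],
    [0, 0, 0]
  ],
  "hand": [0.05, 0.05, 0.05, 0.05, 0.05, 0.05, 0.05, 0.05]
}}

```text
time: 42.0
tool_pos: [0.47, -0.2076, 0.4124]
tcp_rot: [3.133, 0.172, 0.007]
wrist_force: [0.1, 0.1, 0.5]
width: 0.587
```

{"method": "arm_command", "body": {
  "slide": [
    [-0.02, 0, 0],
    [-0.025, 0, 0],
    [-0.02, 0, 0],
    [-0.01, 0, 0],
    [0, 0, 0],
    [0, 0, 0],
    [0, 0, 0],
    [0, 0, 0]
  ],
  "angular": [
    [0, 0, 0],
    [0, 0, 0],
    [0, 0, 0],
    [0, 0, 0],
    [0, 0, 0],
    [0, 0, 0],
    [0, 0, 0],
    [0, 0, 0]
  ],
  "hand": [0.05, 0.05, 0.05, 0.05, 0.05, 0.05, 0.05, 0.05]
}}

```text
time: 42.8
tool_pos: [0.3909, -0.2153, 0.4115]
tcp_rot: [3.134, 0.171, 0.009]
wrist_force: [-1.2, -0.2, -0.8]
width: 0.584
```

```bash
python3 -c "
from h import *
im=bot.read_camera('side')[:,:,::-1].copy(); cv2.imwrite('pics/side40.png',im)
crop(im,'pics/side40c.png',235,95,115,125,6)
im=bot.read_camera('top')[:,:,::-1].copy(); cv2.imwrite('pics/top40.png',im)
crop(im,'pics/top40c.png',140,80,260,170,3)"
```

```text
(no output)
```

View pics/side40c.png

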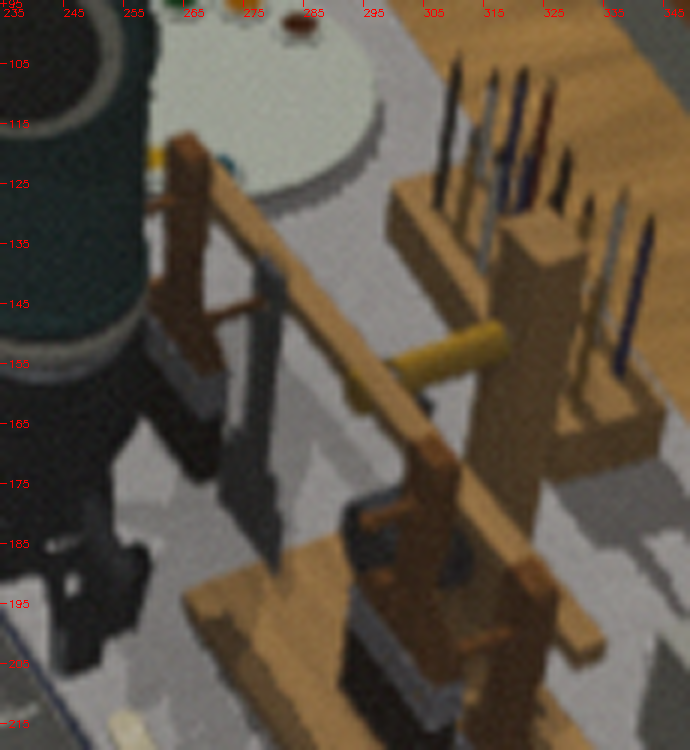

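View pics/top40c.png

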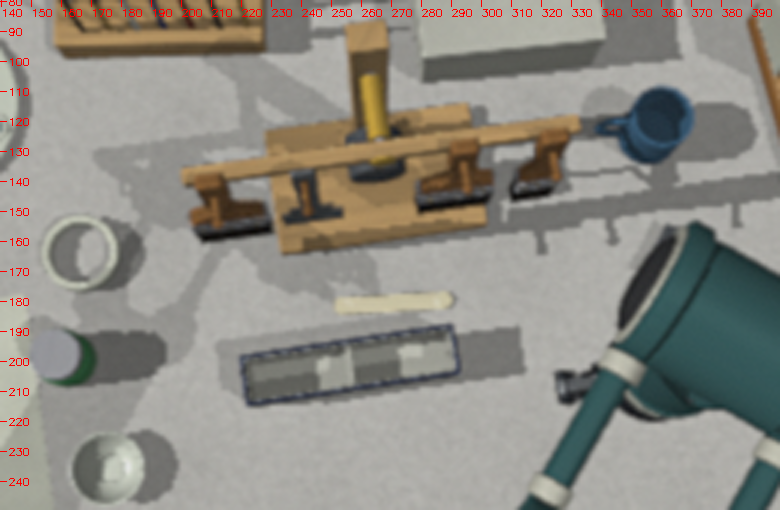

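Run:
```python
from fit import *
p=np.load("p.npy")
for t in(-.04,0,.04):
    p[4]=t; print(t,proj("side",barpt(p,(.009,-.2,.009)))[0].round(1),proj("top",barpt(p,(.009,-.2,.009)))[0].round(1),proj("top",barpt(p,(.009,.2,.009)))[0].round(1),proj("side",barpt(p,(-.05,-.17,0)))[0].round(1))
print(bot.read_state()["time"])
```

```text
-0.04 [335.7 199.3] [333.1 116.5] [199.8 135.7] [311.9 201.5]
0 [335.4 201.3] [332.8 117.3] [199.4 135. ] [311.6 203. ]
0.04 [335.  203.1] [332.4 118.2] [199.1 134.2] [311.3 204.5]
42.9
```

```bash
python3 -c "
from workcell import bot
print(bot.finish_job())"
```

```text
the job is handed in; nothing more can be done
None
```

Both brushes hang on the outer pegs: the wide one on the left (the side that rode high), then the narrow one on the right. I handed the job in at about 43 s; it reports no verdict.

- **Easing the weight on:** I lowered each brush until the wrist carried almost none of its weight before opening the fingers. The average vertical force was −0.22 N before a last 2 mm for the wide brush, and −0.05 N for the narrow one. In the pictures taken just before and after each release, the bar held its place.
- **Last checks:** The bar's right end was at (335.5, 201) in the side view, which puts the tilt at about 0. The right peg's ball read about −0.02 rad, so the two agree to within 0.02 rad. The arm put both holes 0–2 mm from their places along the pegs. The other wide brush and the scraper still hang, and the jar, dish and bone folder are where they were. The arm was well clear of everything. I did not measure the ink bottle, tin or tape again; the arm worked well away from them at the end.
- **What went wrong or disagreed:**
  - The first close on the wide brush passed over the top of its handle, because the fingertips sit about 20 mm farther back than I had assumed. The brush did not move, and going lower gave a good grip.
  - One force average while fitting the narrow brush read low (−0.9 N). The bar had not moved, and the next reading was back to normal (−1.6 N).

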